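# Hold a glass cell in the strain viewer's light path

## Task

Ready the bench strain viewer by swinging its analyser's ball handle fully up to the upright stop. Then take the longest of the three glass cells out of the rack, gripping it only by its two broad frosted sides and never touching its clear end windows, and without knocking it against anything hold it upright in the middle of the light path, halfway between lamp and analyser, turned so that the light runs straight through it lengthwise from one end window to the other. Finish while still holding it there, steady and touching nothing else, and leave the other two cells, the marker and the steel test block alone.

Things in the scene. Friction and masses are not known exactly. Their poses are not given: they have to be found in the camera images.
- viewer: Fixed grey strain viewer. Base plate 150 (x) x 330 mm (y), top at 18 mm. -y end: lamp house 140 x 72 mm, 173 mm tall, with a lit round window 70 mm across; +y end: upright round analyser, 112 mm outer diameter. Open gap between them 190 mm. Origin: table level below the middle of the gap; y = direction of the light, z up; -x faces the robot within 20 degrees.
- light_path (a point): The middle of the light path: on the optical axis, halfway between lamp window and analyser, 110 mm above the table. Axes as the viewer's (light runs along y).
- analyser (a joint): Angle of the analyser ring about the optical axis, rad. 0 = handle upright against its stop (polarisers crossed); it grows to at most 1.2 as the handle leans over to the viewer's -x side. Turns with light friction (about 0.7 N at the ball) and stays where it is left.
- analyser_ball (a point): Centre of the black ball, 18 mm across, on an 8 mm steel rod at the analyser ring's rim (ring 104 mm across, 12 mm thick). 90 mm from the optical axis, 102 mm from the gap's middle along the viewer's +y. The ring turns about the viewer's y at 110 mm height; upright, the ball is 200 mm up. A stop block beside the rod (+x side) reaches up to 176 mm.
- cell_rack: Black plastic cell rack, fixed, 225 (its x) x 52 (y) x 20 mm, with three equal pockets 45.5 x 15.5 mm, 10 mm deep, in single file along its x at -70, 0 and +70 mm. A cell stands in each, frosted sides facing the rack's +-y; which cell is in which pocket varies. Origin: middle of the underside.
- long_cell: The cell to check, the longest of three: hollow glass, 42.5 long (x), 12.5 wide (y), 45 mm tall, white stopper on top to 48 mm. Broad faces (+-y, 42.5 x 45 mm) frosted; narrow end faces (+-x, 12.5 x 45 mm) are clear windows 1.8 mm thick. Origin: middle of the underside, 10 mm above the table in its pocket. About 18 g.
- long_cell_mid (a point): Middle of the long cell's glass, 22.5 mm above its underside.
- long_cell_window_a: Clear end window of the long cell at its +x end, 12.5 x 45 mm, 1.8 mm thick; origin at the bottom of the window. Not to be touched.
- long_cell_window_b: Clear end window of the long cell at its -x end, likewise.
- medium_cell: Bystander: like the long cell but only 22.5 mm long, in the same rack. Origin: middle of the underside.
- short_cell: Bystander: like the long cell but only 12.5 mm long (square), in the same rack. Origin: middle of the underside.
- test_block: Bystander: round steel hardness test block, 64 mm diameter, 15 mm thick, lying on the table. Origin: middle of the underside.
- marker: Bystander: white marker pen with a black cap, 135 mm long, 13 mm thick, lying on the table along its x. Origin: middle of the underside.

How it is judged:
By the outcome, as a careful person would: the job done as asked, in the order asked, and still so for the second after the job is handed in, while the arm keeps its last pose, push and grip.
It also fails if it takes over 64 s, if anything falls off the work surface, if the arm or the gripper's body presses on something with over 40 N, if the wrist force passes 120 N, or if a joint passes its speed limit or range.

## Robot

A 6-joint arm with a two-finger parallel gripper is mounted at the origin on the work surface. World frame = base frame: x ahead of the robot, y to its left, z up, the work surface at z = 0. Lengths are in m, angles in rad, forces in N, time in s.
With the tool pointing down it reaches from about 0.35 to 0.975 m from the base axis. Payload 4.9 kg.
Tool frame: the origin (TCP) lies at the very end of the fingers, on their centre line; the grasp point (between the pads) lies manip.grip_point_offset behind it (manip.grip_point_offset is the distance from the TCP to the grasp point, in m); z points along the fingers, y is the direction in which the jaws open and shut (so a half turn about z gives the same grasp; the last joint's range is limited). The gripper opens to 85 mm and grips with 20 to 120 N. Pads are 22 mm wide; open, the fingers measure 114 mm over their backs; the gripper's body (76 mm by 85 mm) begins 54 mm behind the grasp point. The pads swing forward as they close: fully open they stand 13 mm farther back than shut.
Start: joints at [1.22, 0.053, 1.613, -0, 1.476, -0.119], TCP at [0.144, 0.608, 0.198] pointing down, gripper open.
Joint ranges: [-3.01, 3.01], [-1.01, 2.22], [0.06, 2.58], [-1.02, 4.17], [0.09, 2.62], [-3.14, 3.14]. Speed limits (rad/s): [2.57, 2.57, 3.14, 3.14, 3.14, 3.14].

## Interface

Orientations are given as a unit quaternion [w, x, y, z].
In Python, from plant import status, grab_frame, camera_params, ticket, boxes_of, outline_of, manip gives the robot as it stands. The module is installed in compiled form; this text tells all that it offers.
- The arm moves only by the tool play_rows, never from a script. Its argument "deltas" is a list of rows, each a list of 2 entries, a list of its own where there are three numbers: the shift along the world's x, y, z in m, then the turn about the world's z in rad. A call has 1 to 5 rows; each row is the pose to reach, as a shift and turn from the pose commanded when the call began; what a row does not reach only later rows make up. A row lasts 1/8 s, in which the tool goes at most 62.5 mm and 10.7 degrees, less where a joint would pass 70% of its speed; a pose out of reach is approached as far as the arm can. A call with a gripper value outside its range is refused whole. "grip" is the opening, from -1 (shut) to 1 (fully open), set as the call begins (left out, the last holds). The fingers move at their own pace and stop on an object; the grip force is fixed at half the most. Time passes only in rows, so rows that repeat a pose let the fingers close. It gives the time, the measured TCP pose, the force and the opening at its end, in the units of the state.
- status.state(): the state, without advancing time (a new reading comes with each control period).
- grab_frame(name): name is "side" or "top"; returns (picture, depth): 384x512x3 uint8, blue, green, red; 384x512 float32, m along the optical axis (not along the pixel's ray), 0 where there is no reading.
- camera_params(name): a dict with "mtx" (3x3 intrinsics, pixels), "world_from_camera" (4x4, takes a point from camera to world coordinates). Camera axes: x right, y up, looking along -z (the intrinsics and any distortion apply to the point x, -y, -z); pixel columns grow to the right and rows downward; lengths in m; the calibration is good to about 2 mm. A picture is of the moment at which its call begins. camera_params takes no time and is no camera call.
- ticket.job_done(): hands the job in, once; it reports no verdict.
Trained networks look in the newest picture that a camera, given by its name, has taken for a name from the list of things; names that differ only in an ending like _2 or _b are one class to them, and where a whole thing is asked for, a point or a joint stands for the part that bears it (a point fixed in the world has none). Each returns a list of dicts, best first, with "confidence" (0 to 1); they miss things now and then, are a little off and sometimes report something else, mostly with a low value. They report only what shows in the picture. A call takes as long as a camera call.
- boxes_of(camera, name): "box" ([left, top, right, bottom] in pixels, round what is visible of it).
- outline_of(camera, name): "region" (384x512 bool, what is visible of it) and "box" ([left, top, right, bottom] in pixels, round what is visible of it).
The state is a dict: "time": time; "joint_pos": joint angles; "joint_vel": joint speeds; "joint_efforts": joint torques, N m; "tool_pos": TCP position; "tool_rot": TCP orientation; "contact_force": force on the tool from outside, world axes, zero at the start; "ft_torque": the same for the moment, N m; "gripper_width": opening from 0.0 (shut) to 1.0 (fully open).
Only numpy, scipy, OpenCV 4.12 (cv2) and the standard library are available. Lean on these libraries where they do the work, as an engineer would, in place of code of your own. Each camera call takes 0.05 s, during which the arm holds its last target.

## Working session

There is one attempt and no reset: what is moved stays moved. The work goes in short steps, Python scripts to look and compute and a tool call to move; the robot and the scene stay as the last step left them, time stands still between calls to the robot, and variables do not carry over. Pictures are saved under pics/ and viewed, and the job is handed in when it is done.

Besides the shell and the picture viewer there is one more tool, called after "Request:" as a command line: name --argument value ..., lists and objects as JSON in quotes. play_rows: Moves the arm, as the interface text tells. Its arguments: {"type":"object","properties":{"deltas":{"type":"array"},"grip":{"type":"number"}},"required":["deltas"]}

```bash
mkdir -p pics; cat > h.py <<'E'
import numpy as np, cv2
from plant import status, grab_frame, camera_params, ticket, boxes_of, outline_of, manip
def cloud(name, depth):
    p=camera_params(name); K=np.array(p["mtx"]); T=np.array(p["world_from_camera"])
    h,w=depth.shape; u,v=np.meshgrid(np.arange(w),np.arange(h))
    X=(u-K[0,2])/K[0,0]*depth; Y=(v-K[1,2])/K[1,1]*depth
    P=np.stack([X,-Y,-depth,np.ones_like(depth)],-1)
    W=P@T.T
    W=W[...,:3].copy(); W[depth<=0]=np.nan
    return W
def proj(name,pt):
    p=camera_params(name); K=np.array(p["mtx"]); T=np.array(p["world_from_camera"])
    c=np.linalg.inv(T)@np.append(pt,1); c=[c[0],-c[1],-c[2]]
    return K[0,0]*c[0]/c[2]+K[0,2],K[1,1]*c[1]/c[2]+K[1,2]
E
python3 - <<'E'
from h import *
print(status.state()); print(manip.grip_point_offset)
for n in("side","top"):
    im,d=grab_frame(n); cv2.imwrite(f"pics/{n}0.png",im); np.savez(f"{n}0.npz",im=im,d=d)
    print(camera_params(n))
    for k in ("long_cell","medium_cell","short_cell","cell_rack","viewer","analyser_ball","test_block","marker"):
        print(n,k,[(round(b["confidence"],2),np.round(b["box"]).tolist()) for b in boxes_of(n,k)][:3])
E
```

```text
{'time': 0.0, 'joint_pos': array([ 1.22002124e+00,  5.33456699e-02,  1.61427307e+00, -1.95544976e-05,
        1.47600674e+00, -1.18996154e-01]), 'joint_vel': array([ 1.02254988e-04, -3.35705037e-04,  1.01543247e-03, -1.33475085e-03,
       -7.25901130e-04, -4.06163698e-05]), 'joint_efforts': array([ 8.61807393e-06, -3.93671465e+01, -3.70179570e+01, -1.92869829e-04,
        6.83135717e-03,  1.27155383e-05]), 'tool_pos': array([0.14333508, 0.60764018, 0.19708253]), 'tool_rot': array([-2.27085868e-04,  1.15629246e-01,  9.93291923e-01, -9.90766072e-04]), 'contact_force': array([-0.510035  ,  0.65196878, -0.3771049 ]), 'ft_torque': array([-0.00021965,  0.00554198,  0.01865819]), 'gripper_width': 1.0010590410247597}
0.0187
{'mtx': array([[435.88309089,   0.        , 258.85608462],
       [  0.        , 435.88309089, 188.20270717],
       [  0.        ,   0.        ,   1.        ]]), 'world_from_camera': array([[ 0.80674725,  0.32198769, -0.49546222,  0.10619464],
       [-0.5907451 ,  0.42050423, -0.68861921, -0.72286683],
       [-0.01338295,  0.84823353,  0.52945328,  0.68196762],
      
[... 913 characters left out ...]
.01998392,  0.98148902, -0.19047295,  0.41237978],
       [-0.99973713, -0.01747508,  0.01484237,  0.01623164],
       [ 0.01123909,  0.19071949,  0.98158024,  1.20558411],
       [ 0.        ,  0.        ,  0.        ,  1.        ]])}
top long_cell [(0.61, [315.0, 226.0, 331.0, 234.0]), (0.51, [277.0, 148.0, 298.0, 175.0])]
top medium_cell []
top short_cell [(0.44, [345.0, 220.0, 351.0, 223.0])]
top cell_rack [(0.76, [302.0, 200.0, 392.0, 246.0])]
top viewer [(0.72, [109.0, 159.0, 249.0, 255.0]), (0.39, [115.0, 196.0, 132.0, 254.0])]
top analyser_ball [(0.6, [114.0, 194.0, 132.0, 253.0])]
top test_block [(0.92, [276.0, 149.0, 298.0, 175.0])]
top marker [(0.61, [337.0, 166.0, 389.0, 172.0])]
```

```bash
python3 - <<'E'
from h import *
im=cv2.imread("pics/side0.png"); 
cv2.imwrite("pics/side0a.png",cv2.resize(im[110:335,140:390],None,fx=3.2,fy=2.6*0+2.6,interpolation=cv2.INTER_CUBIC))
im=cv2.imread("pics/top0.png"); cv2.imwrite("pics/top0a.png",cv2.resize(im[130:270,100:400],None,fx=2.6,fy=2.6,interpolation=cv2.INTER_CUBIC))
cv2.imwrite("pics/top0b.png",cv2.resize(im[190:255,295:400],None,fx=7,fy=7,interpolation=cv2.INTER_CUBIC))
E
```

```text
(no output)
```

View pics/side0a.png

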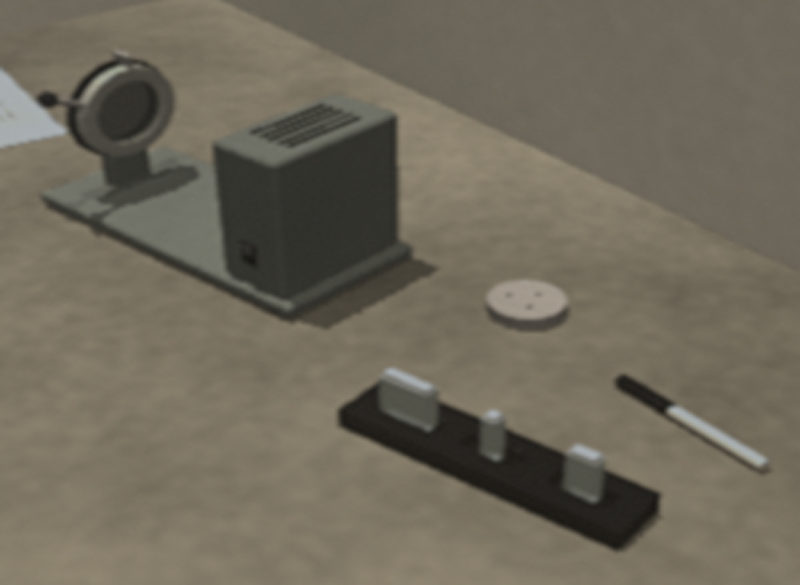

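View pics/top0a.png

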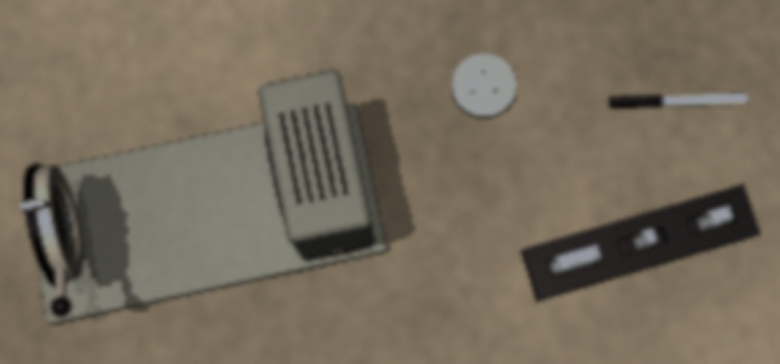

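View pics/top0b.png

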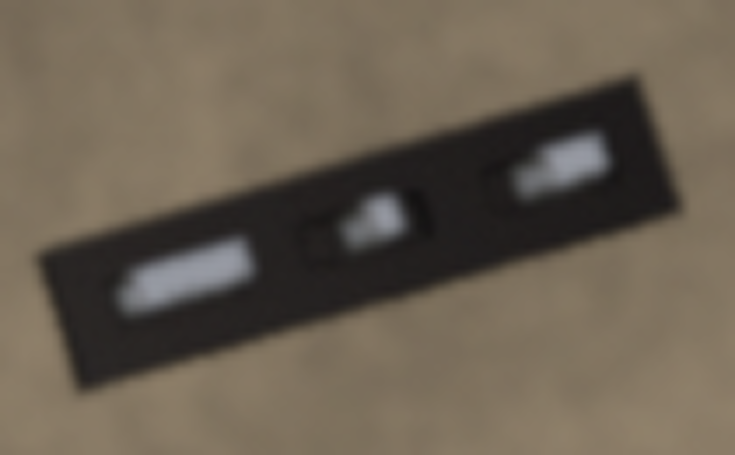

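The long cell is in the rack's left pocket in the top view (crop px 190,275); the handle leans over to the robot's side. Next I'll measure poses.

```bash
python3 - <<'E'
from h import *
for n in("top","side"):
    f=np.load(f"{n}0.npz"); im,d=f["im"],f["d"]; W=cloud(n,d)
    def rect(m,name):
        P=W[m][:,:2].astype(np.float32); P=P[~np.isnan(P).any(1)]
        (c,s,a)=cv2.minAreaRect(P*1000); print(n,name,len(P),np.round(c,1),np.round(s,1),round(a,2),"mean z",round(float(np.nanmean(W[m][:,2])),4), "med",np.round(np.median(P,0)*1000,1))
    z=W[...,2]
    print("table z",np.nanmedian(z))
    u,v=np.meshgrid(np.arange(512),np.arange(384))
    # lamp roof
    r={"top":(105,150,255,260),"side":(148,125,275,240)}[n]; inb=(u>r[0])&(u<r[2])&(v>r[1])&(v<r[3])
    rect(inb&(abs(z-.173)<.006),"lamproof")
    rect(inb&(z>0.19),"high"); rect(inb&(abs(z-.018)<.005),"plate")
    r={"top":(298,196,396,250),"side":(240,250,350,325)}[n]; inb=(u>r[0])&(u<r[2])&(v>r[1])&(v<r[3])
    rect(inb&(abs(z-.02)<.006),"rack")
    g=im.max(-1)
    rect(inb&(g<60),"rackdark")
    rect(inb&(z>.045),"cells")
    for k in ("long_cell","cell_rack","analyser_ball"):
        pass
    m=inb&(z>.05)
    nc,lab,st,cen=cv2.connectedComponentsWithStats(m.astype(np.uint8))
    for i in range(1,nc):
        if st[i,4]>5: rect(lab==i,f"cell{i} {np.round(cen[i])}")
E
```

```text
table z -8.080136520349779e-05
top lamproof 2038 [603.1 193.3] [140.  282.9] 11.24 mean z 0.1732 med [620.3  90.6]
top high 0 [0. 0.] [0. 0.] 0.0 mean z nan med [nan nan]
top plate 4929 [600.7 205.8] [150.8 328.7] 11.28 mean z 0.0181 med [590.9 227.9]
top rack 1537 [ 563.7 -213.5] [ 52.3 225.6] 15.37 mean z 0.0205 med [ 563.4 -212.9]
top rackdark 1468 [ 562.8 -212.1] [ 50.  222.8] 15.1 mean z 0.0199 med [ 562.7 -214.1]
top cells 187 [ 562.2 -208.3] [ 12.6 172. ] 15.42 mean z 0.0564 med [ 552.9 -165.1]
top cell1 [377. 212.] 50 [ 582.  -280.6] [12.5 22.2] 15.96 mean z 0.0569 med [ 582.4 -280.3]
top cell2 [349. 221.] 30 [ 563.2 -213. ] [11.7 12.5] 12.7 mean z 0.0564 med [ 562.2 -211.9]
top cell3 [322. 229.] 97 [ 545. -146.] [12.5 42.6] 15.87 mean z 0.0571 med [ 544.2 -145.7]
table z -0.0010754318649303096
side lamproof 785 [600.4 195.3] [142.1 287.1] 11.08 mean z 0.171 med [612.2  86.5]
side high 0 [0. 0.] [0. 0.] 0.0 mean z nan med [nan nan]
side plate 1748 [594.7 207.1] [150.  332.3] 11.54 mean z 0.0162 med [562.9 246.6]
side rack 1551 [ 609.8 -197.6] [160.1 225.8] 15.46 mean z 0.0185 med [ 558.8 -228.8]
side rackdark 1985 [ 614.8 -196.9] [170.2 225.1] 15.46 mean z 0.0153 med [ 558.3 -232.2]
side cells 274 [ 559.1 -207.1] [ 16.5 172.8] 15.5 mean z 0.053 med [ 554.  -208.7]
side cell1 [267. 258.] 104 [ 540.  -145.1] [15.5 43.6] 22.95 mean z 0.0548 med [ 539.8 -146.9]
side cell2 [293. 271.] 36 [ 560.  -211.2] [14.5 12.2] 18.17 mean z 0.0543 med [ 557.9 -212.9]
side cell3 [322. 285.] 69 [ 577.7 -278.9] [14.4 25.1] 11.84 mean z 0.0547 med [ 576.6 -280.4]<stdin>:6: RuntimeWarning: Mean of empty slice
  return _methods._mean(a, axis=axis, dtype=dtype,
  ret = um.true_divide(
```

```bash
cat > fit.py <<'E'
from h import *
def fit(n,d,im):
    W=cloud(n,d); z=W[...,2]
    a=np.radians(11.28); ex=np.array([np.cos(a),np.sin(a)]); ey=np.array([-np.sin(a),np.cos(a)])
    def rect(m,name):
        P=W[m][:,:2].astype(np.float32)
        (c,s,an)=cv2.minAreaRect(P*1000); print(n,name,len(P),np.round(c,1),np.round(s,1),round(an,2),"z",np.round(np.median(W[m][:,2])*1000,1)); return np.array(c)
    o0=np.array([.600,.205]); 
    with np.errstate(invalid="ignore"):
        L=np.stack([(W[...,:2]-o0)@ex,(W[...,:2]-o0)@ey],-1)
        m=(abs(z-.172)<.006)&(abs(L[...,0])<.09)&(L[...,1]<-.07)&(L[...,1]>-.2)
        c=rect(m,"lamproof"); print("  origin from lamp", np.round(c+131*ey,1))
        m=(abs(L[...,0])<.13)&(abs(L[...,1]-.1)<.05)&(z>.06)
        P=np.c_[L[m]*1000,z[m]*1000]; print("  analyser pts x,y range",np.percentile(P,[1,50,99],axis=0).round(1).tolist())
        mm=P[:,0]<-63; print("  ball-ish",len(P[mm]),P[mm].mean(0).round(1),P[mm].min(0).round(1),P[mm].max(0).round(1))
        mm=P[:,2]>168; print("  top",len(P[mm]),P[mm].mean(0).round(1) if mm.any() else None,P[mm].max(0) if mm.any() else None)
    return W,L
if __name__=="__main__":
    for n in("top","side"):
        f=np.load(f"{n}0.npz"); fit(n,f["d"],f["im"])
        print(proj(n,np.array([.1433,.6076,.197])))
E
python3 fit.py
```

```text
top lamproof 1990 [623.7  89.8] [140.   71.7] 11.22 z 173.2
  origin from lamp [598.  218.2]
  analyser pts x,y range [[-83.5, 108.3, 66.6], [-6.8, 113.9, 146.3], [49.6, 129.6, 175.9]]
  ball-ish 67 [-76.6 114.  157.5] [-86.6 106.2 146.5] [-63.5 122.2 164.6]
  top 38 [  6.6 120.3 173.9] [ 11.08852856 129.3995502  178.12405858]
(np.float64(-46.83270126267462), np.float64(433.4898638166851))
side lamproof 792 [620.9  90.6] [142.2  73.9] 11.45 z 171.1
  origin from lamp [595.3 219. ]
  analyser pts x,y range [[-86.2, 108.9, 64.5], [-10.4, 115.6, 117.7], [43.4, 131.8, 171.3]]
  ball-ish 44 [-80.6 113.9 152.1] [-89.2 108.6 142. ] [-64.3 125.5 161.4]
  top 16 [  4.7 121.8 172.2] [  9.78778208 133.86744344 174.55512136]
(np.float64(-15.384203140824013), np.float64(129.64456721478098))
```

Request:
play_rows --deltas '[[[0.045, -0.043, 0.01], 0.1], [[0.09, -0.086, 0.02], 0.2], [[0.135, -0.129, 0.02], 0.3], [[0.18, -0.172, 0.02], 0.4], [[0.225, -0.215, 0.02], 0.43]]' --grip -1

```text
time: 1.52
tool_pos: [0.3696, 0.392, 0.2186]
tool_rot: [0.0, -0.1, 0.995, 0.0]
contact_force: [1.0, 0.4, 0.1]
gripper_width: 0.003
```

Request:
play_rows --deltas '[[[0.04, -0.04, 0.0], 0], [[0.075, -0.075, 0.0], 0], [[0.09, -0.09, 0.0], 0], [[0.094, -0.096, 0.0], 0], [[0.094, -0.096, 0.0], 0]]'

```text
time: 2.15
tool_pos: [0.4618, 0.298, 0.2183]
tool_rot: [-0.0, -0.099, 0.995, 0.0]
contact_force: [0.6, 0.4, -0.4]
gripper_width: -0.001
```

```bash
python3 - <<'E'
from h import *
print(status.state())
for n in("side","top"):
    im,d=grab_frame(n); np.savez(f"{n}1.npz",im=im,d=d)
    u,v=proj(n,status.state()["tool_pos"]); u,v=int(u),int(v); print(n,u,v)
    v0,u0=max(v-70,0),max(u-90,0)
    cv2.imwrite(f"pics/{n}1.png",cv2.resize(im[v0:v0+140,u0:u0+180],None,fx=4,fy=4,interpolation=cv2.INTER_CUBIC)); print(u0,v0)
E
```

```text
{'time': 2.15, 'joint_pos': array([ 4.37347265e-01, -1.38690109e-01,  1.76524039e+00,  5.31267583e-04,
        1.51528370e+00, -1.33224734e+00]), 'joint_vel': array([ 0.01813263, -0.00249294,  0.00320188,  0.00230994,  0.00236407,
        0.00221295]), 'joint_efforts': array([-8.18481054e-01, -3.11586320e+01, -3.74677062e+01, -6.24024449e-02,
       -1.27693091e-02, -2.51047447e-02]), 'tool_pos': array([0.46184097, 0.29802336, 0.21826771]), 'tool_rot': array([-2.01772804e-04, -9.92208394e-02,  9.95065395e-01,  2.10215049e-04]), 'contact_force': array([ 0.56096813,  0.37933537, -0.39545059]), 'ft_torque': array([-0.01810489,  0.03925517, -0.04006058]), 'gripper_width': -0.001325751495945052}
side 138 129
48 59
top 116 264
26 194
```

View pics/side1.png

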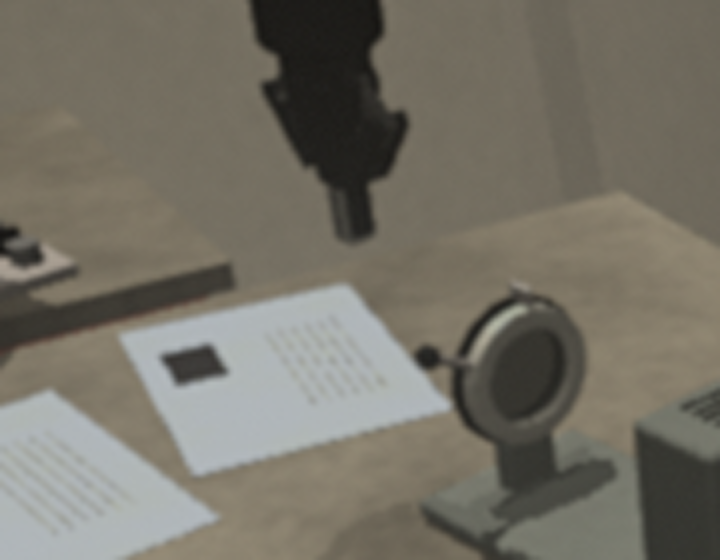

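View pics/top1.png

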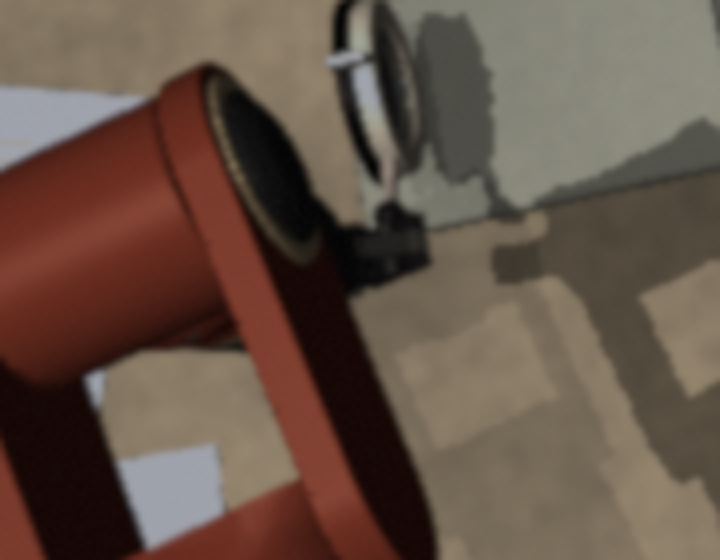

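```bash
python3 - <<'E'
from h import *
f=np.load("side1.npz"); W=cloud("side",f["d"])
print((f["d"][100:125:2,128:145:2]).round(2))
for v in range(103,124): 
    print(v,[np.round(W[v,u]*1000).tolist() for u in (133,136,139)])
m=(W[...,2]>.19)&(abs(W[...,0]-.46)<.06)&(abs(W[...,1]-.3)<.06)
vv,uu=np.where(m); print(vv.max(),uu.min(),uu.max()); P=W[m]; 
for z in np.arange(.2,.28,.01):
    q=P[abs(P[:,2]-z)<.005]; print(z,len(q), q.min(0).round(3) if len(q) else 0,q.max(0).round(3) if len(q) else 0)
E
```

```text
[[1.08 1.07 1.06 1.08 1.05 0.   1.04 1.06 1.06]
 [1.08 1.07 1.06 1.06 1.05 1.05 1.06 1.06 1.07]
 [1.08 1.07 1.07 1.06 1.05 1.05 1.06 3.05 3.06]
 [2.99 1.08 1.07 1.08 1.08 1.08 3.04 3.06 3.07]
 [3.02 1.09 1.08 1.08 1.08 1.08 3.06 3.04 3.05]
 [3.   1.09 1.08 1.09 1.08 1.08 1.09 3.07 3.07]
 [3.04 1.09 1.09 1.09 1.09 1.09 1.09 3.08 3.08]
 [3.03 3.03 1.09 1.09 1.09 1.1  1.09 3.08 3.07]
 [3.01 3.05 1.1  1.09 1.09 0.   1.1  3.09 3.09]
 [3.04 3.04 1.1  1.1  1.09 1.1  1.11 3.09 3.08]
 [3.02 3.04 3.04 3.07 1.1  3.1  3.07 3.09 3.11]
 [3.04 3.06 3.08 3.09 3.09 3.09 3.08 3.1  1.73]
 [3.06 3.06 3.08 3.1  1.71 1.71 1.71 1.7  1.71]]
103 [[455.0, 286.0, 296.0], [455.0, 266.0, 302.0], [462.0, 263.0, 302.0]]
104 [[453.0, 280.0, 296.0], [454.0, 263.0, 301.0], [461.0, 262.0, 299.0]]
105 [[452.0, 281.0, 293.0], [454.0, 266.0, 298.0], [469.0, 286.0, 288.0]]
106 [[453.0, 285.0, 289.0], [461.0, 284.0, 288.0], [468.0, 283.0, 287.0]]
107 [[455.0, 290.0, 285.0], [460.0, 284.0, 285.0], [469.0, 287.0, 283.0]]
108 [[453.0, 288.0, 283.0], [460.0, 284.0, 283.0], [469.0, 288.0, 280.0]]
109 [[454.0, 291.0, 280.0], [45
[... 787 characters left out ...]
[[1059.0, 2095.0, -515.0], [456.0, 289.0, 250.0], [1113.0, 2125.0, -539.0]]
121 [[1066.0, 2119.0, -532.0], [1090.0, 2125.0, -540.0], [1108.0, 2115.0, -542.0]]
122 [[1059.0, 2103.0, -532.0], [1087.0, 2119.0, -545.0], [1106.0, 2114.0, -549.0]]
123 [[1068.0, 2131.0, -552.0], [1089.0, 2129.0, -557.0], [1108.0, 2122.0, -560.0]]
120 105 149
0.2 0 0 0
0.21000000000000002 0 0 0
0.22000000000000003 0 0 0
0.23000000000000004 0 0 0
0.24000000000000005 0 0 0
0.25000000000000006 13 [0.449 0.289 0.25 ] [0.473 0.301 0.255]
0.26000000000000006 38 [0.449 0.283 0.255] [0.468 0.304 0.265]
0.2700000000000001 40 [0.448 0.281 0.266] [0.471 0.302 0.275]
0.2800000000000001 40 [0.448 0.279 0.275] [0.469 0.31  0.285]
```

The side view shows the shut fingertips at about px (136,120), i.e. z≈0.25, although the reported TCP z is 0.218. I'll lower in free space and check that disagreement before touching anything.

Request:
play_rows --deltas '[[[0.0, 0.0, -0.04], 0], [[0.0, 0.0, -0.08], 0], [[0.0, 0.0, -0.09], 0], [[0.0, 0.0, -0.09], 0]]'

```text
time: 2.75
tool_pos: [0.4619, 0.298, 0.1284]
tool_rot: [-0.0, -0.099, 0.995, -0.0]
contact_force: [-0.8, -0.3, -0.1]
gripper_width: 0.002
```

```bash
cat > look.py <<'E'
from h import *
import sys
tag=sys.argv[1]
st=status.state(); print(st["time"],st["tool_pos"].round(4),st["tool_rot"].round(4),st["contact_force"].round(2),st["gripper_width"])
for n in("side","top"):
    im,d=grab_frame(n); np.savez(f"{n}{tag}.npz",im=im,d=d)
    u,v=map(int,proj(n,st["tool_pos"]))
    v0,u0=max(v-70,0),max(u-90,0); print(n,"tcp px",u,v,"crop",u0,v0)
    cv2.imwrite(f"pics/{n}{tag}.png",cv2.resize(im[v0:v0+140,u0:u0+180],None,fx=4,fy=4,interpolation=cv2.INTER_CUBIC))
    W=cloud(n,d); p=st["tool_pos"]
    with np.errstate(invalid="ignore"):
        m=(np.hypot(W[...,0]-p[0],W[...,1]-p[1])<.05)&(W[...,2]>p[2]-.03)&(W[...,2]<p[2]+.2)
    P=W[m]
    for z in np.arange(p[2]-.02,p[2]+.1,.01):
        q=P[abs(P[:,2]-z)<.005]
        if len(q): print(round((z-p[2])*1000),len(q),((q.min(0)-p)*1000).round(1),((q.max(0)-p)*1000).round(1))
E
python3 look.py 2
```

```text
2.75 [0.4619 0.298  0.1284] [-3.00e-04 -9.95e-02  9.95e-01 -1.00e-04] [-0.76 -0.28 -0.08] 0.0021370032325315905
side tcp px 144 160 crop 54 90
10 2 [46.2  4.9 14.7] [48.2  7.1 14.9]
20 21 [26.7 -1.6 16.5] [47.  11.6 24.4]
30 25 [-6.2 -7.  25.2] [41.1  9.5 34.5]
40 31 [-14.1 -15.7  35.4] [ 7.9  1.1 44.8]
50 32 [-13.9 -17.1  45. ] [ 6.5  5.3 53.9]
60 36 [-14.5 -16.1  55.1] [ 7.7  2.8 64.8]
70 24 [-15.6 -18.1  65.5] [ 6.2 10.4 72.9]
80 71 [-20.8 -37.2  75.4] [16. 31. 85.]
90 60 [-21.4 -44.6  85.1] [16.5 37.6 94.7]
top tcp px 128 265 crop 38 195
20 7 [33.  -1.7 21. ] [48.7  9.5 24.7]
30 30 [32.6 -3.6 25.1] [45.8  6.3 34.9]
40 4 [ -6.6 -11.1  35.9] [43.   3.  42.9]
50 2 [ -2.9 -14.3  47.4] [ -2.7 -13.5  52.5]
60 1 [ -3.2 -13.2  59.1] [ -3.2 -13.2  59.1]
80 4 [ -6.5 -29.7  75.1] [ -1.9 -18.6  82.8]
90 10 [ -4.9 -39.5  86.9] [  1.2 -24.6  94.9]
```

View pics/side2.png

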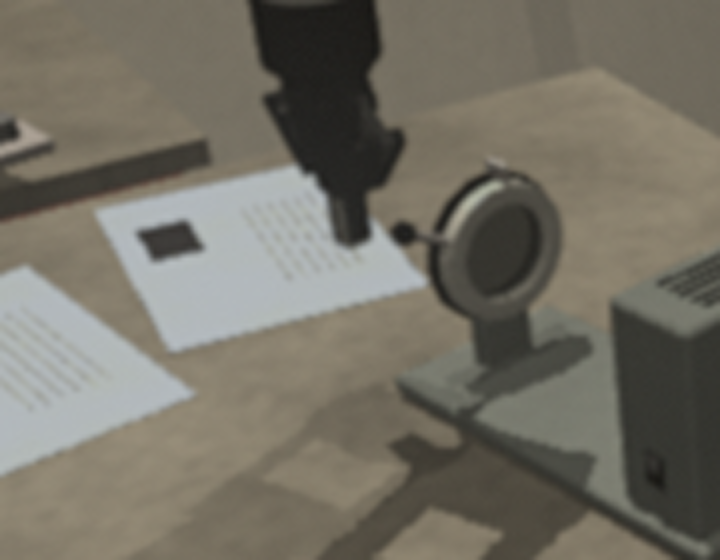

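View pics/top2.png

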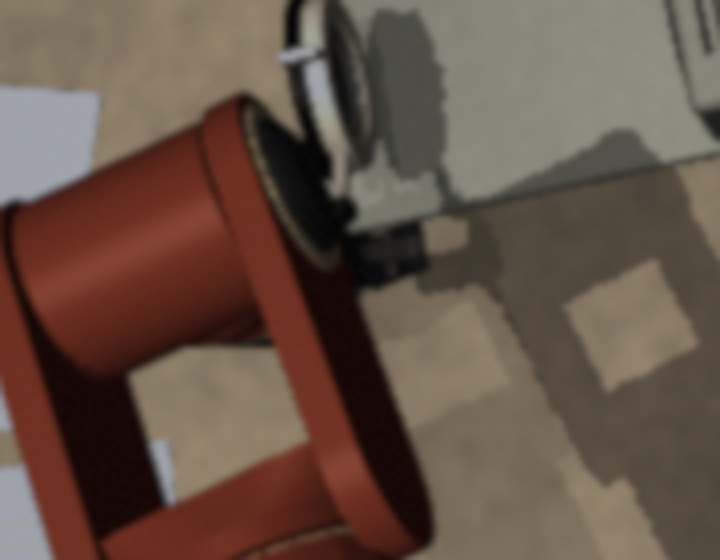

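Request:
play_rows --deltas '[[[0.0, 0.0, 0.012], 0], [[0.01, 0.002, 0.012], 0], [[0.02, 0.004, 0.012], 0], [[0.029, 0.006, 0.012], 0], [[0.029, 0.006, 0.012], 0]]'

```text
time: 3.48
tool_pos: [0.4919, 0.3034, 0.1399]
tool_rot: [-0.0, -0.099, 0.995, -0.0]
contact_force: [-0.2, -0.2, -0.1]
gripper_width: 0.002
```

```bash
python3 look.py 3
```

```text
3.475 [0.4919 0.3034 0.1399] [-4.000e-04 -9.870e-02  9.951e-01 -2.000e-04] [-0.2  -0.22 -0.12] 0.0019348364619688465
side tcp px 152 152 crop 62 82
-20 33 [ 26.9  -2.  -24.9] [ 47.6  21.9 -15.4]
-10 25 [ 29.7   2.6 -14.7] [48.9 19.  -5. ]
0 42 [ 5.7 -2.9 -4.7] [48.2 21.5  4.9]
10 32 [-3.6 -8.1  5.2] [49.2 21.9 14.9]
20 15 [-0.8 -5.9 15.3] [11.4  5.4 20.7]
30 7 [-10.9 -10.5  31.8] [ 5.2 -6.3 34.9]
40 30 [-13.3 -14.4  35.1] [ 6.9  3.8 44.8]
50 37 [-14.3 -19.2  45.1] [ 9.1  8.2 54.8]
60 34 [-13.6 -16.6  55. ] [ 6.2 12.4 64.9]
70 26 [-15.1 -17.8  65.4] [ 9.   7.6 74.6]
80 65 [-20.5 -38.5  75.4] [16.6 29.8 84.9]
90 68 [-21.3 -41.4  85.1] [19.2 40.2 94.6]
top tcp px 124 251 crop 34 181
-20 11 [ 36.7  -0.  -23.2] [ 47.9   3.9 -16.8]
-10 14 [ 38.3  -0.1 -13.4] [49.2 14.5 -5.4]
0 32 [34.8  1.2 -4.1] [50.  13.8  4.8]
10 5 [45.4  3.9  5.7] [47.8 14.7  7.7]
40 3 [ -7.4 -10.5  36.4] [ -5.3 -10.3  43.7]
50 2 [ -4.4 -13.3  47.4] [ -3.9 -13.1  54.4]
60 1 [ -2.9 -16.9  61.1] [ -2.9 -16.9  61.1]
70 1 [ -3.7 -17.9  72.4] [ -3.7 -17.9  72.4]
80 8 [ -6.8 -36.7  81.7] [ -2.6 -21.   85. ]
90 17 [ -7.1 -42.7  85.1] [  4.9 -20.5  94.7]
```

View pics/side3.png

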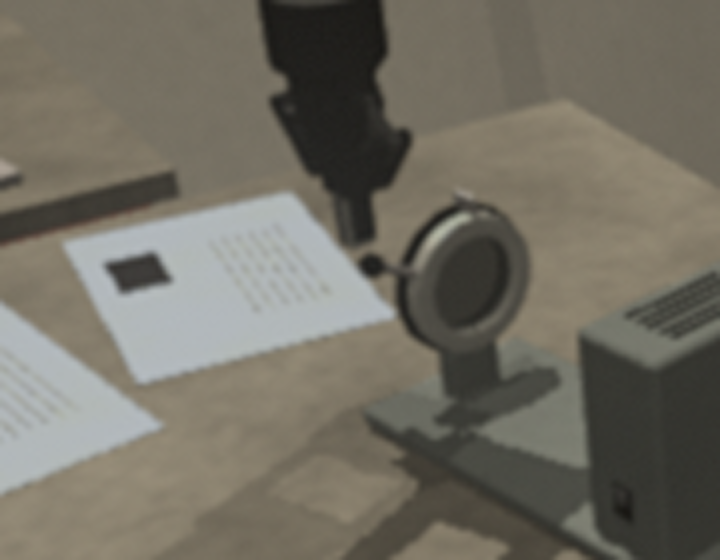

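No force and the ball didn't move: with the reported TCP below the ball's equator, the visible fingertip still passed over it. So the real finger end is about 32 mm above the reported TCP. I'll work with that offset and do the push now.

Request:
play_rows --deltas '[[[-0.026, -0.005, 0.0], 0], [[-0.028, -0.0055, -0.015], 0], [[-0.028, -0.0055, -0.03], 0], [[-0.018, -0.0035, -0.03], 0], [[-0.012, -0.0025, -0.03], 0]]'

```text
time: 4.2
tool_pos: [0.4806, 0.3011, 0.1102]
tool_rot: [0.0, -0.099, 0.995, -0.0]
contact_force: [-0.2, -0.3, -0.2]
gripper_width: 0.0
```

```bash
python3 look.py 4
```

```text
4.2 [0.4806 0.3011 0.1102] [ 1.000e-04 -9.880e-02  9.951e-01 -0.000e+00] [-0.22 -0.33 -0.19] 2.835723979916281e-05
side tcp px 151 164 crop 61 94
-20 10 [ 41.4   5.5 -24.7] [ 49.2  24.3 -17.7]
-10 22 [ 38.6   2.6 -15. ] [49.4 23.4 -5.2]
0 19 [37.7  4.8 -4.4] [48.2 21.3  4.9]
10 23 [38.2  3.9  5.1] [49.3 22.7 14.7]
20 10 [41.7  4.2 15.4] [49.7 22.  24.4]
30 25 [-12.2  -9.1  25.5] [48.2 18.8 34.7]
40 48 [-14.  -15.7  35.9] [34.4  5.4 44.9]
50 43 [-13.5 -16.5  45.2] [22.2  6.7 54.8]
60 34 [-13.1 -17.5  55.4] [ 7.2  5.  64.9]
70 24 [-14.5 -16.   65.4] [ 7.4  8.4 74.9]
80 64 [-20.7 -38.1  75.3] [15.8 27.8 85. ]
90 61 [-21.1 -45.5  85.1] [16.9 37.5 95. ]
top tcp px 129 257 crop 39 187
-10 1 [47.7  5.8 -6.5] [47.7  5.8 -6.5]
0 2 [47.3  2.3 -1.8] [49.4  6.8 -1.6]
10 4 [46.3  2.4  6.6] [48.6  6.5 10.3]
30 10 [ -4.7 -10.2  27.6] [48.6  5.4 34. ]
40 3 [ -7.2 -11.7  36.9] [41.   2.8 37.7]
50 2 [ -3.8 -14.   46.2] [ -3.4 -13.4  52.2]
60 1 [ -2.2 -17.5  60.2] [ -2.2 -17.5  60.2]
70 1 [ -2.6 -17.4  67.8] [ -2.6 -17.4  67.8]
80 1 [ -5.7 -27.5  82.4] [ -5.7 -27.5  82.4]
90 14 [ -6.4 -44.3  86.6] [  1.9 -22.5  94.9]
```

View pics/side4.png

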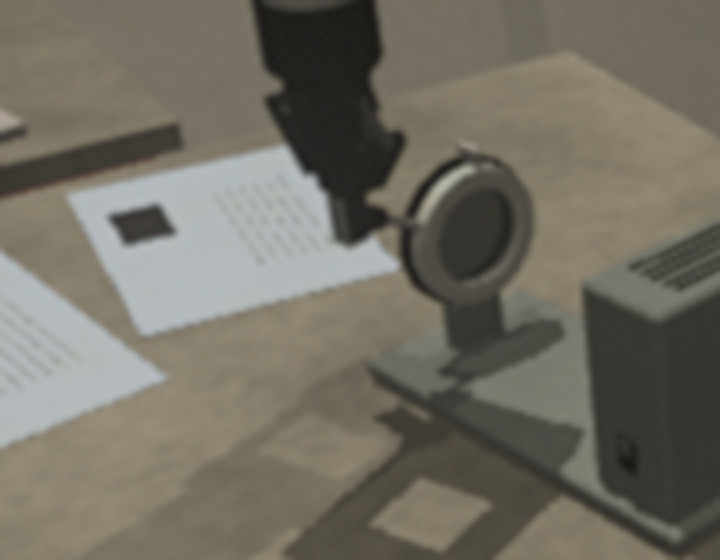

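Request:
play_rows --deltas '[[[0.004, 0.001, 0.007], 0], [[0.01, 0.002, 0.014], 0], [[0.016, 0.003, 0.02], 0], [[0.023, 0.0045, 0.026], 0], [[0.03, 0.006, 0.031], 0]]'

```text
time: 4.92
tool_pos: [0.5099, 0.3076, 0.1436]
tool_rot: [0.001, -0.099, 0.995, 0.0]
contact_force: [-2.6, -0.5, 2.1]
gripper_width: 0.002
```

```bash
python3 look.py 5
```

```text
4.925 [0.5099 0.3076 0.1436] [ 7.000e-04 -9.910e-02  9.951e-01  5.000e-04] [-2.64 -0.48  2.07] 0.002423914430112947
side tcp px 158 149 crop 68 79
-20 46 [  9.5  -3.6 -24.6] [ 48.3  16.7 -15.3]
-10 46 [ 12.7  -1.6 -15. ] [47.7 19.2 -5.1]
0 48 [18.6 -0.7 -4.9] [47.  18.4  4.9]
10 32 [27.1  0.3  5.4] [49.3 21.9 14.8]
20 11 [24.6  2.1 15.5] [45.  20.6 23.2]
30 19 [-12.2  -8.4  25.8] [27.3  3.7 34.6]
40 40 [-13.6 -17.5  35.1] [24.6  4.4 45. ]
50 46 [-13.3 -16.1  45.1] [23.2  9.7 55. ]
60 32 [-14.9 -18.4  55.2] [ 8.4  3.6 64.7]
70 28 [-15.7 -17.3  65.3] [ 6.1 12.8 74.6]
80 66 [-21.  -37.4  75.4] [17.4 32.6 84.9]
90 67 [-21.7 -46.   85. ] [18.4 36.2 94.9]
top tcp px 122 243 crop 32 173
-20 1 [ 36.2  -1.9 -16. ] [ 36.2  -1.9 -16. ]
-10 2 [ 37.7  -1.3 -10.6] [40.1 -0.9 -9.6]
0 9 [38.3 -0.9 -4.5] [49.8  0.9  4.7]
10 21 [37.6 -0.2  5.6] [49.  10.  14.8]
20 8 [35.8  0.5 15.4] [45.7  9.5 24.1]
40 3 [ -6.7 -11.3  35.2] [ -2.9 -10.4  43.4]
50 2 [ -5.2 -13.2  45.8] [ -3.1 -11.3  46.4]
60 3 [ -2.7 -16.7  57.3] [ -0.2 -16.2  64.6]
80 3 [ -4.8 -31.7  75. ] [ -1.7 -18.2  84.2]
90 21 [ -5.3 -43.6  85.2] [  5.2 -20.9  94.9]
```

View pics/side5.png

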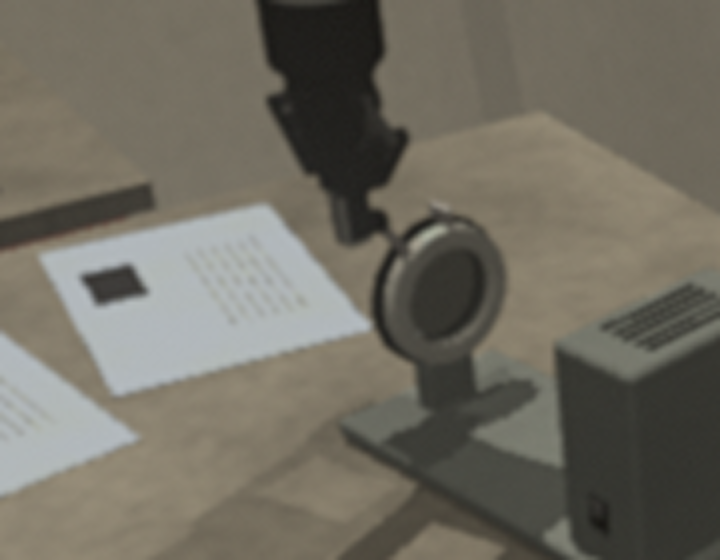

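Request:
play_rows --deltas '[[[0.008, 0.0015, 0.005], 0], [[0.016, 0.003, 0.009], 0], [[0.023, 0.0045, 0.011], 0], [[0.03, 0.006, 0.013], 0], [[0.037, 0.0073, 0.014], 0]]'

```text
time: 5.65
tool_pos: [0.5469, 0.3143, 0.1552]
tool_rot: [-0.0, -0.099, 0.995, -0.0]
contact_force: [-1.3, 0.6, 1.1]
gripper_width: 0.0
```

Request:
play_rows --deltas '[[[0.002, 0.0004, 0.0], 0], [[0.004, 0.0008, 0.0], 0], [[0.004, 0.0008, 0.0], 0]]'

```text
time: 6.02
tool_pos: [0.5504, 0.3151, 0.1551]
tool_rot: [0.0, -0.099, 0.995, -0.0]
contact_force: [0.4, -0.4, 0.5]
gripper_width: 0.001
```

```bash
python3 look.py 6
```

```text
6.025 [0.5504 0.3151 0.1551] [ 0.     -0.099   0.9951 -0.    ] [ 0.41 -0.39  0.53] 0.001209937213172792
side tcp px 169 140 crop 79 70
-20 81 [-27.7 -11.1 -24.7] [ 48.1  11.9 -15. ]
-10 77 [-21.3  -9.  -14.9] [48.5 11.9 -5. ]
0 90 [-16.2  -8.4  -4.9] [49.1 19.4  5. ]
10 35 [-0.8 -1.3  5.1] [34.  15.1 14.5]
20 21 [14.9 -1.  15.1] [35.  20.3 23.3]
30 17 [-11.9  -8.8  25.9] [20.9  5.2 34.8]
40 42 [-14.3 -15.4  35.5] [26.8  5.  45. ]
50 43 [-14.4 -18.2  45.2] [24.5 11.1 54.5]
60 36 [-13.7 -17.1  55.5] [ 6.6  9.3 64.9]
70 25 [-15.8 -17.9  66.1] [ 6.3 11.2 74.9]
80 70 [-21.1 -35.8  75.1] [16.5 30.7 85. ]
90 66 [-21.6 -44.5  85.1] [17.9 41.5 94.8]
top tcp px 118 224 crop 28 154
-20 23 [-18.5 -10.9 -24.4] [  1.   -0.5 -15.7]
-10 31 [-12.7 -10.5 -14.4] [47.2  0.9 -5.4]
0 29 [-5.  -9.3 -5. ] [49.8 11.3  4.9]
10 2 [42.5  4.7  5.7] [45.2  9.9  8.1]
40 5 [ -7.6 -12.2  35.5] [ -3.8 -11.2  45. ]
50 2 [ -3.3 -16.9  48.5] [ -3.  -15.6  51.5]
60 1 [ -3.9 -14.8  55.9] [ -3.9 -14.8  55.9]
70 2 [ -3.4 -17.6  66.1] [ -3.2 -16.1  68. ]
80 4 [ -5.7 -33.1  77.7] [ -2.8 -19.   83.3]
90 32 [ -6.1 -43.5  85.3] [  7.8 -22.4  94.4]
```

View pics/side6.png

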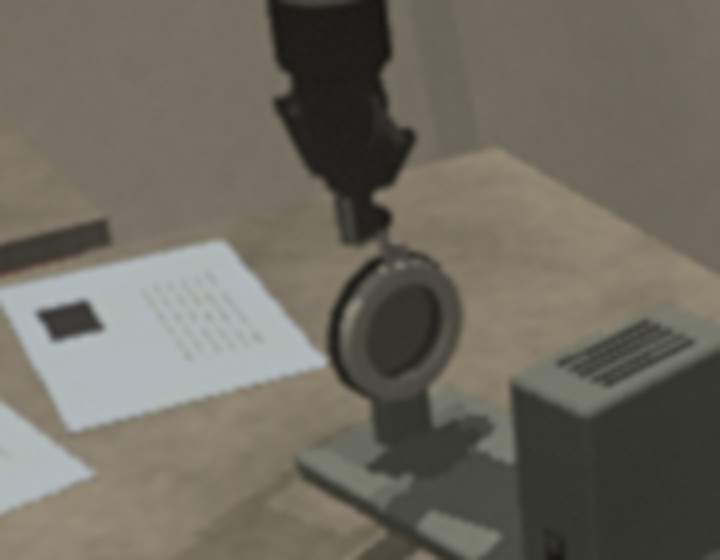

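Request:
play_rows --deltas '[[[0.0015, 0.0003, 0.0], 0], [[0.003, 0.0006, 0.0], 0], [[0.004, 0.0008, 0.0], 0], [[0.004, 0.0008, 0.0], 0]]'

```text
time: 6.62
tool_pos: [0.5545, 0.3159, 0.1553]
tool_rot: [0.0, -0.099, 0.995, 0.0]
contact_force: [-1.2, 0.2, -0.6]
gripper_width: 0.002
```

Request:
play_rows --deltas '[[[0.001, 0.0002, 0.0], 0], [[0.002, 0.0004, 0.0], 0], [[0.002, 0.0004, 0.0], 0]]'

```text
time: 7.0
tool_pos: [0.5565, 0.3163, 0.1553]
tool_rot: [0.0, -0.099, 0.995, -0.0]
contact_force: [-0.9, 0.2, -0.2]
gripper_width: 0.002
```

Request:
play_rows --deltas '[[[0.001, 0.0002, 0.0], 0], [[0.002, 0.0004, 0.0], 0], [[0.002, 0.0004, 0.0], 0]]'

```text
time: 7.38
tool_pos: [0.5582, 0.3167, 0.1553]
tool_rot: [-0.0, -0.099, 0.995, -0.0]
contact_force: [-0.8, -0.2, 0.6]
gripper_width: -0.001
```

Request:
play_rows --deltas '[[[0.001, 0.0002, 0.0], 0], [[0.001, 0.0002, 0.0], 0]]'

```text
time: 7.62
tool_pos: [0.5584, 0.3167, 0.1553]
tool_rot: [-0.001, -0.099, 0.995, -0.0]
contact_force: [-5.3, -0.3, 2.7]
gripper_width: -0.0
```

Request:
play_rows --deltas '[[[0.001, 0.0002, 0.0], 0], [[0.001, 0.0002, 0.0], 0]]'

```text
time: 7.88
tool_pos: [0.5585, 0.3167, 0.1553]
tool_rot: [-0.002, -0.099, 0.995, -0.0]
contact_force: [-9.0, -2.1, 3.7]
gripper_width: -0.002
```

The stop is reached: the force climbs to 9 N while the tool stays put. Backing off and checking.

Request:
play_rows --deltas '[[[-0.01, -0.002, 0.0], 0], [[-0.03, -0.006, 0.0], 0], [[-0.06, -0.012, 0.04], 0], [[-0.08, -0.05, 0.08], 0], [[-0.08, -0.11, 0.1], 0]]'

```text
time: 8.5
tool_pos: [0.4804, 0.2081, 0.2581]
tool_rot: [0.003, -0.101, 0.995, 0.0]
contact_force: [0.5, -0.9, -0.5]
gripper_width: 0.0
```

Request:
play_rows --deltas '[[[0.01, -0.05, 0.0], -0.18], [[0.01, -0.1, 0.0], -0.36], [[0.01, -0.15, 0.0], -0.54], [[0.01, -0.2, 0.0], -0.72], [[0.01, -0.25, 0.0], -0.9]]' --grip -0.2

```text
time: 9.12
tool_pos: [0.4903, -0.0439, 0.2552]
tool_rot: [0.001, 0.347, 0.938, 0.0]
contact_force: [1.1, 1.1, 0.3]
gripper_width: 0.403
```

```bash
python3 - <<'E'
from h import *
from fit import fit
for n in("side","top"):
    im,d=grab_frame(n); np.savez(f"{n}7.npz",im=im,d=d); cv2.imwrite(f"pics/{n}7.png",im)
    fit(n,d,im)
print(status.state()["tool_pos"],status.state()["gripper_width"])
a=cv2.imread("pics/side7.png")[120:240,140:280]; b=cv2.imread("pics/top7.png")[150:270,100:240]
cv2.imwrite("pics/c7.png",cv2.resize(np.hstack([a,b]),None,fx=2.8,fy=2.8,interpolation=cv2.INTER_CUBIC))
E
```

```text
side lamproof 800 [619.5  91.3] [140.8  75.1] 12.48 z 171.0
  origin from lamp [593.9 219.8]
  analyser pts x,y range [[-56.2, 109.2, 63.1], [-7.6, 115.6, 117.3], [44.5, 131.9, 202.1]]fit.py:15: RuntimeWarning: Mean of empty slice.
  mm=P[:,0]<-63; print("  ball-ish",len(P[mm]),P[mm].mean(0).round(1),P[mm].min(0).round(1),P[mm].max(0).round(1))
Traceback (most recent call last):
  File "fit.py", line 15, in fit
    mm=P[:,0]<-63; print("  ball-ish",len(P[mm]),P[mm].mean(0).round(1),P[mm].min(0).round(1),P[mm].max(0).round(1))
                                                                        ~~~~~~~~~^^^
ValueError: zero-size array to reduction operation minimum which has no identity
```

View pics/side7.png

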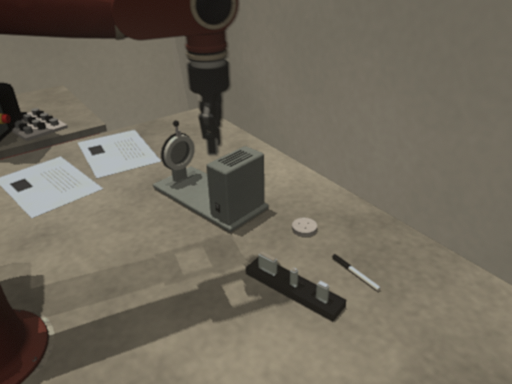

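The side image shows the ball upright at px (176,124). I'll measure the handle angle.

```bash
python3 - <<'E'
from h import *
im,d=grab_frame("top"); np.savez("top7.npz",im=im,d=d); cv2.imwrite("pics/top7.png",im)
a=np.radians(11.25); ex=np.array([np.cos(a),np.sin(a)]); ey=np.array([-np.sin(a),np.cos(a)])
for n,o in(("side",[.5953,.219]),("top",[.598,.2182])):
    W=cloud(n,np.load(f"{n}7.npz")["d"]); 
    L=np.stack([(W[...,:2]-o)@ex,(W[...,:2]-o)@ey,W[...,2]],-1)*1000
    m=(abs(L[...,0])<70)&(abs(L[...,1]-102)<25)&(L[...,2]>188)&(L[...,2]<215)
    P=L[m]; print(n,len(P), P.mean(0).round(1) if len(P) else "", P.min(0).round(1) if len(P) else "", P.max(0).round(1) if len(P) else "")
p=status.state(); print(p["tool_pos"],p["tool_rot"],p["gripper_width"])
b=im[150:270,100:400]
cv2.imwrite("pics/top7c.png",cv2.resize(b,None,fx=2.6,fy=2.6,interpolation=cv2.INTER_CUBIC))
E
```

```text
side 34 [ -2.4  99.1 199.4] [ -8.8  94.3 188.1] [  6.  110.  207.1]
top 59 [ -0.8 100.9 205.2] [ -8.5  93.5 199.1] [  8.4 110.3 211.5]
[ 0.49026243 -0.04609494  0.25495959] [ 8.65549614e-04  3.47282100e-01  9.37760048e-01 -6.97148654e-04] 0.3974135634571702
```

View pics/top7c.png

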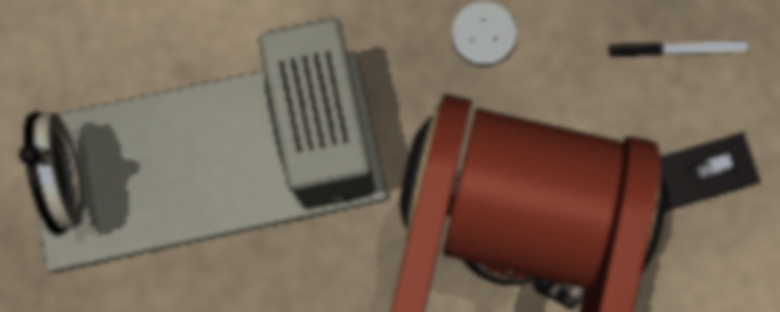

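Ball measured at x≈0 and z≈200 in the viewer frame, so the handle is upright. Next I hover over the long cell.

Request:
play_rows --deltas '[[[0.015, -0.03, 0.0], -0.15], [[0.03, -0.06, 0.0], -0.3], [[0.045, -0.085, -0.04], -0.45], [[0.055, -0.1, -0.09], -0.593], [[0.055, -0.1, -0.14], -0.593]]' --grip -0.2

```text
time: 9.85
tool_pos: [0.5463, -0.1426, 0.1139]
tool_rot: [0.001, 0.603, 0.798, 0.0]
contact_force: [0.5, 0.8, -0.8]
gripper_width: 0.399
```

Request:
play_rows --deltas '[[[0.0, 0.0, -0.03], 0], [[0.0, 0.0, -0.05], 0], [[0.0, 0.0, -0.05], 0]]'

```text
time: 10.22
tool_pos: [0.5445, -0.1414, 0.0637]
tool_rot: [-0.001, 0.603, 0.798, -0.0]
contact_force: [0.5, 0.3, 0.2]
gripper_width: 0.403
```

```bash
python3 look.py 8
```

```text
10.225 [ 0.5445 -0.1414  0.0637] [-1.200e-03  6.027e-01  7.979e-01 -3.000e-04] [0.54 0.26 0.15] 0.4026390438480522
side tcp px 267 252 crop 177 182
-20 67 [-15.  -24.6 -24.9] [  8.4  16.2 -15.1]
-10 109 [-14.5 -25.5 -15. ] [ 9.  17.8 -5.1]
0 1 [ -0.7 -21.   -4.2] [ -0.7 -21.   -4.2]
30 12 [-25.9 -11.8  32.8] [16.7 14.5 34.9]
40 65 [-32.4 -18.6  35.2] [22.2 13.8 44.8]
50 78 [-33.  -18.5  45. ] [30.1 13.5 55. ]
60 83 [-34.1 -18.2  55.2] [30.5 14.  64.8]
70 61 [-31.7 -20.3  65. ] [37.5 12.4 74.9]
80 97 [-48.4 -25.6  75.2] [48.4 13.  84.9]
90 85 [-48.8 -25.1  85. ] [47.6  8.9 94.9]
top tcp px 320 228 crop 230 158
-20 2 [ -9.   -1.4 -22.5] [ -6.3   6.6 -18.4]
-10 16 [-10.2   0.7 -10.5] [-0.8 12.8 -5. ]
0 6 [-8.2  3.4 -4.5] [ 1.5 10.9 -2.8]
40 1 [-20.4   1.   43.1] [-20.4   1.   43.1]
50 3 [-27.9  -4.9  47.3] [-18.6   1.5  48. ]
60 3 [-29.1  -5.4  55.8] [-17.2   2.6  59.7]
70 1 [-20.5   1.8  65.5] [-20.5   1.8  65.5]
80 7 [-44.7  -6.4  81.3] [-26.7   2.2  85. ]
90 30 [-47.  -15.8  85.5] [-27.5  -0.8  94.8]
```

View pics/side8.png

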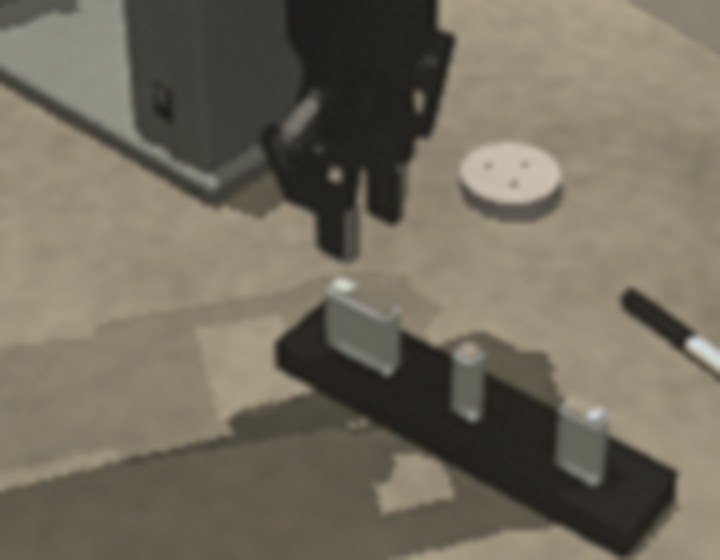

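View pics/top8.png

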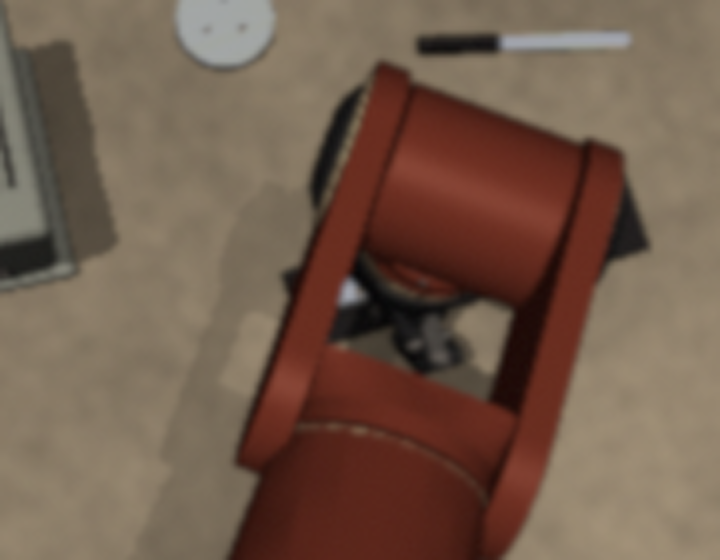

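```bash
python3 - <<'E'
from h import *
a=np.radians(15.4); ev=np.array([np.cos(a),np.sin(a)]); eu=np.array([-np.sin(a),np.cos(a)])
W=cloud("side",np.load("side8.npz")["d"]); o=status.state()["tool_pos"]; print(o)
U=(W[...,:2]-o[:2])@eu*1000; V=(W[...,:2]-o[:2])@ev*1000; Z=W[...,2]*1000
near=(abs(U)<40)&(abs(V)<45)
vv,uu=np.where(near&(Z>35)&(Z<62))
m=near&(Z>35)&(Z<62); print("cell u,v", [np.percentile(x[m],[1,10,50,90,99]).round(1).tolist() for x in(U,V,Z)])
m=near&(Z>o[2]*1000+28)&(Z<o[2]*1000+70)
for lo,hi in((-45,-0),(0,45)):
    k=m&(V>lo)&(V<hi); print("finger",k.sum(),[np.percentile(x[k],[1,10,50,90,99]).round(1).tolist() for x in(U,V,Z)])
# front faces: image columns at a row
for r in (228,232,236,240):
    print(r,[(c,int(round(U[r,c])),int(round(V[r,c])),int(round(Z[r,c]))) for c in range(252,282,2) if near[r,c] and Z[r,c]>60])
for r in (256,262,268):
    print(r,[(c,int(round(U[r,c])),int(round(V[r,c])),int(round(Z[r,c]))) for c in range(252,282,2) if near[r,c]])
E
```

```text
[ 0.54647665 -0.14234894  0.06655591]
cell u,v [[-22.2, -20.5, -3.2, 16.2, 20.6], [-12.8, -12.1, -9.7, -2.4, 0.3], [35.3, 37.6, 49.4, 56.9, 58.4]]
finger 127 [[-10.8, -9.8, -5.8, 3.4, 7.0], [-35.6, -34.4, -29.5, -21.9, -19.4], [97.5, 104.0, 116.8, 128.8, 134.9]]
finger 160 [[-10.5, -9.6, -1.9, 8.6, 11.5], [11.7, 12.5, 14.0, 18.4, 27.8], [96.8, 101.1, 118.0, 133.5, 136.1]]
228 [(260, -2, -31, 149), (262, -8, -31, 151), (264, -11, -29, 152), (266, -11, -22, 147), (268, 10, 12, 117), (270, 5, 12, 119), (272, 0, 14, 121), (274, -4, 15, 122), (276, -11, 13, 126), (278, -5, 28, 115)]
232 [(260, -11, -42, 149), (262, -10, -34, 145), (264, -12, -30, 143), (268, 11, 14, 105), (270, 5, 13, 108), (272, -2, 11, 113), (274, -4, 15, 111), (276, -10, 14, 115)]
236 [(256, 6, -33, 126), (260, -5, -35, 132), (262, -5, -28, 128), (264, -9, -26, 129), (266, -11, -22, 127), (270, 5, 13, 97), (272, 0, 13, 100), (274, -4, 14, 101), (276, -10, 14, 103)]
240 [(256, 6, -34, 116), (258, 2, -32, 117), (260, -6, -35, 122), (262, -7, -30, 120), (266, -10, -21, 115)]
256 [(258, 20, -12, 50), (260, 15, -10, 52), (262, 9, -11, 56), (264, 6, -8, 55), (266, 1, -7, 57), (268, -3, -5, 58), (270, -5, 0, 55)]
262 [(254, 37, -5, 19), (256, 34, -2, 19), (258, 20, -12, 33), (260, 15, -11, 35), (262, 10, -10, 37), (264, 3, -12, 43), (266, -3, -13, 46), (268, -6, -9, 45), (270, -12, -10, 49), (272, -18, -11, 53), (274, -21, -7, 52), (276, -21, -1, 47)]
268 [(252, 29, -22, 17), (254, 26, -19, 17), (256, 21, -18, 19), (258, 19, -13, 17), (260, 15, -11, 17), (262, 10, -10, 20), (264, 4, -10, 23), (266, -2, -11, 27), (268, -7, -11, 30), (270, -13, -11, 33), (272, -19, -12, 37), (274, -21, -7, 34), (276, -21, 0, 30), (278, -16, 14, 17), (280, -20, 17, 17)]
```

Request:
play_rows --deltas '[[[0.0, 0.0, -0.0], 0], [[0.0, 0.0, 0.0], 0], [[0.0, 0.0, 0.0], 0]]'

```text
time: 10.7
tool_pos: [0.5457, -0.1424, 0.0658]
tool_rot: [0.001, 0.603, 0.798, 0.0]
contact_force: [-0.4, -0.2, 0.3]
gripper_width: 0.396
```

```bash
cat > rel.py <<'E'
from h import *
import sys
tag=sys.argv[1]
a=np.radians(15.4); ev=np.array([np.cos(a),np.sin(a)]); eu=np.array([-np.sin(a),np.cos(a)])
s=status.state(); o=s["tool_pos"]; print("before",o.round(4))
im,d=grab_frame("side"); np.savez(f"side{tag}.npz",im=im,d=d); s=status.state(); print("after",s["tool_pos"].round(4),s["joint_vel"].round(3))
W=cloud("side",d)
U=(W[...,:2]-o[:2])@eu*1000; V=(W[...,:2]-o[:2])@ev*1000; Z=W[...,2]*1000
near=(abs(U)<40)&(abs(V)<45)
m=near&(Z>38)&(Z<50); print("cell u,v", [np.percentile(x[m],[1,10,50,90,99]).round(1).tolist() for x in(U,V,Z)])
m=near&(Z>o[2]*1000+25)&(Z<o[2]*1000+60)&(Z>66)
for lo,hi in((-45,-0),(0,45)):
    k=m&(V>lo)&(V<hi); print("finger",k.sum(),[np.percentile(x[k],[1,10,50,90,99]).round(1).tolist() for x in(U,V,Z)])
E
python3 rel.py 9
```

```text
before [ 0.5457 -0.1424  0.0658]
after [ 0.5456 -0.1423  0.0655] [ 0.     0.004  0.003 -0.001  0.     0.001]
cell u,v [[-21.9, -20.9, -5.4, 15.4, 20.8], [-11.8, -11.3, -9.8, -4.2, 0.8], [38.1, 38.8, 44.2, 49.0, 50.0]]
finger 93 [[-12.4, -10.8, -6.1, 4.3, 6.5], [-34.6, -33.1, -29.4, -23.5, -20.2], [97.4, 104.4, 115.0, 123.5, 125.2]]
finger 99 [[-12.0, -10.5, -2.9, 7.4, 9.6], [13.0, 13.9, 15.4, 18.5, 21.6], [98.2, 101.5, 112.4, 123.5, 125.2]]
```

Request:
play_rows --deltas '[[[-0.0013, -0.0019, 0.0], 0], [[-0.0013, -0.0019, -0.015], 0], [[-0.0013, -0.0019, -0.03], 0], [[-0.0013, -0.0019, -0.045], 0], [[-0.0013, -0.0019, -0.045], 0]]'

```text
time: 11.38
tool_pos: [0.5423, -0.1434, 0.0175]
tool_rot: [-0.002, 0.603, 0.798, -0.001]
contact_force: [-0.2, -0.0, 0.7]
gripper_width: 0.398
```

```bash
python3 look.py 10
```

```text
11.375 [ 0.5423 -0.1434  0.0175] [-2.200e-03  6.031e-01  7.977e-01 -6.000e-04] [-0.24 -0.02  0.67] 0.3984204812803834
side tcp px 267 269 crop 177 199
-20 273 [-49.6 -47.  -22.1] [ 49.6  33.3 -15.2]
-10 117 [-37.8 -48.1 -14.8] [20.5 35.  -5. ]
0 509 [-37.7 -49.8  -4.5] [35.  43.4  4.8]
10 56 [-12.1 -23.7   5.2] [10.5 17.7 14.7]
20 40 [ -8.4 -22.   15.2] [11.5  0.1 24.6]
30 48 [-26.2 -23.4  25.5] [19.  12.5 35. ]
40 111 [-31.7 -22.1  35. ] [25.1 13.6 45. ]
50 67 [-33.3 -18.4  45.2] [24.4 13.3 54.9]
60 66 [-33.7 -18.3  55. ] [23.7 12.9 64.9]
70 48 [-29.5 -20.5  65.2] [28.3 10.2 74.7]
80 99 [-49.5 -27.3  75.4] [46.8 11.9 85. ]
90 79 [-49.2 -26.6  85.1] [49.9  4.3 94.9]
top tcp px 318 231 crop 228 161
-20 79 [-37.6 -19.  -23.6] [ 39.1  48.5 -15.2]
-10 21 [-35.1 -10.9 -15. ] [36.1 46.  -6.4]
0 68 [-28.5  -8.7  -3.7] [16.8 44.2  5. ]
10 19 [-26.5  -3.8   5. ] [18.6 44.7 10. ]
20 1 [-8.6 15.4 23.3] [-8.6 15.4 23.3]
30 1 [-6.7  8.5 27. ] [-6.7  8.5 27. ]
40 9 [-22.9  -0.9  35.6] [-3.1 15.1 45. ]
50 2 [-28.4  -7.   48.2] [-28.3  -4.6  48.5]
60 1 [-21.8   0.9  56. ] [-21.8   0.9  56. ]
70 1 [-20.5   2.3  66.6] [-20.5   2.3  66.6]
80 4 [-33.6  -6.9  79.6] [-28.8  -0.2  84.2]
90 28 [-45.8 -16.5  85.1] [-27.    2.8  94.6]
```

View pics/side10.png

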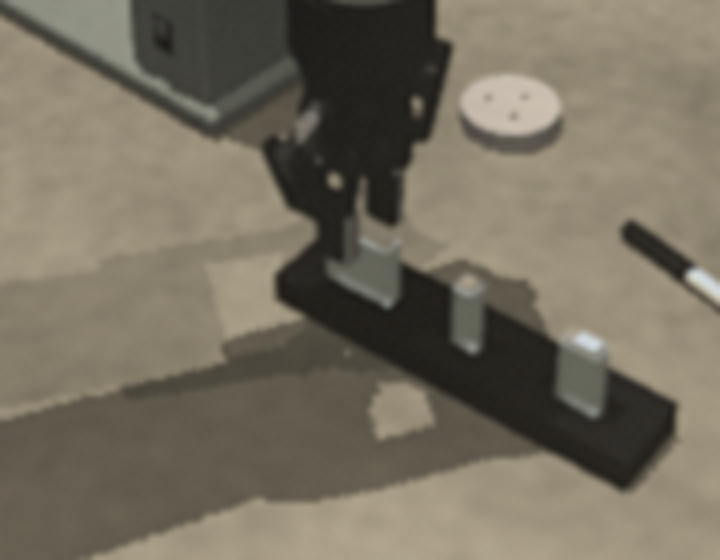

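Request:
play_rows --deltas '[[[0.0, 0.0, -0.008], 0], [[0.0, 0.0, -0.016], 0], [[0.0, 0.0, -0.021], 0], [[0.0, 0.0, -0.022], 0], [[0.0, 0.0, -0.022], 0]]'

```text
time: 12.1
tool_pos: [0.5441, -0.1442, -0.0019]
tool_rot: [-0.0, 0.603, 0.798, -0.0]
contact_force: [0.2, -0.3, -0.3]
gripper_width: 0.402
```

Request:
play_rows --deltas '[[[0.0, 0.0, 0.0], 0], [[0.0, 0.0, 0.0], 0]]'

```text
time: 12.35
tool_pos: [0.5443, -0.1442, -0.0017]
tool_rot: [0.0, 0.603, 0.798, 0.0]
contact_force: [0.3, -0.7, -0.6]
gripper_width: 0.402
```

```bash
sed -i 's/(Z>66)/(Z>60)/' rel.py; python3 rel.py 11; python3 - <<'E'
from h import *
f=np.load("side11.npz"); im=f["im"]; cv2.imwrite("pics/side11.png",cv2.resize(im[205:325,215:355],None,fx=5,fy=5,interpolation=cv2.INTER_CUBIC))
E
```

```text
before [ 0.5443 -0.1442 -0.0017]
after [ 0.5442 -0.1442 -0.0017] [0.001 0.002 0.002 0.001 0.001 0.001]
cell u,v [[-20.9, -19.5, -7.9, 3.2, 8.6], [-33.7, -31.2, -8.1, 15.7, 28.3], [38.4, 39.7, 44.9, 49.2, 49.8]]Traceback (most recent call last):
  File "rel.py", line 13, in <module>
    k=m&(V>lo)&(V<hi); print("finger",k.sum(),[np.percentile(x[k],[1,10,50,90,99]).round(1).tolist() for x in(U,V,Z)])
                                               ~~~~~~~~~~~~~^^^^^^^^^^^^^^^^^^^^^^
    return _quantile_unchecked(
        a, q, axis, out, overwrite_input, method, keepdims, weights)
    return _ureduce(a,
                    func=_quantile_ureduce_func,
    ...<5 lines>...
                    overwrite_input=overwrite_input,
                    method=method)
    r = func(a, **kwargs)
    result = _quantile(arr,
                       quantiles=q,
    ...<2 lines>...
                       out=out,
                       weights=wgt)
    slices_having_nans = np.isnan(arr[-1, ...])
                                  ~~~^^^^^^^^^
IndexError: index -1 is out of bounds for axis 0 with size 0
```

View pics/side11.png

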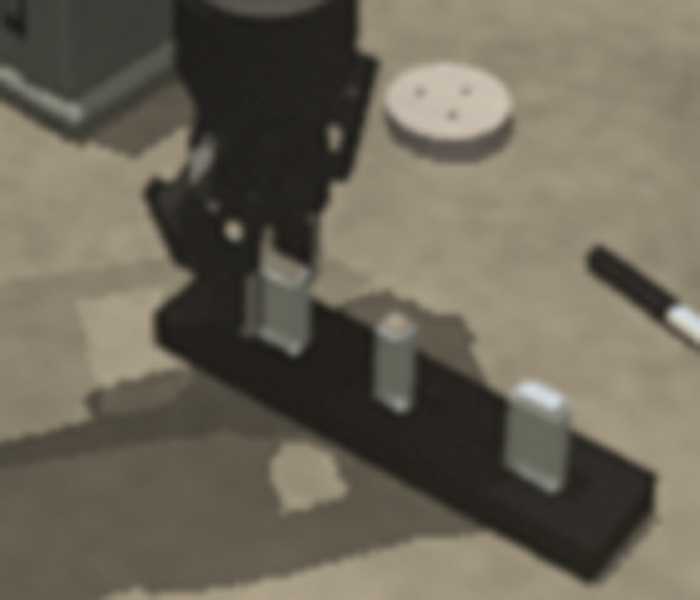

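```bash
python3 - <<'E'
from h import *
a=np.radians(15.4); ev=np.array([np.cos(a),np.sin(a)]); eu=np.array([-np.sin(a),np.cos(a)])
o=np.array([.5443,-.1442]); W=cloud("side",np.load("side11.npz")["d"])
U=(W[...,:2]-o)@eu*1000; V=(W[...,:2]-o)@ev*1000; Z=W[...,2]*1000
for r in (258,262,266,270,274):
    print(r,[(c,int(round(U[r,c])),int(round(V[r,c])),int(round(Z[r,c]))) for c in range(250,284,2) if abs(U[r,c])<45 and abs(V[r,c])<50])
k=(Z>28)&(Z<54)&(U<-13)&(U>-20)&(V<0)&(V>-25); print("cell face v",np.percentile(V[k],[10,50,90]).round(1),k.sum())
k=(Z>35)&(Z<70)&(abs(U)<13)&(V>5)&(V<45); print("+finger",np.percentile(V[k],[5,25,50,75,95]).round(1),np.percentile(U[k],[5,50,95]).round(1),k.sum())
k=(Z>28)&(Z<70)&(abs(U)<16)&(V<-14)&(V>-45); print("-finger",np.percentile(V[k],[5,25,50,75,95]).round(1),np.percentile(U[k],[5,50,95]).round(1),Z[k].min(),k.sum())
E
```

```text
258 [(252, 4, -50, 82), (254, -2, -50, 85), (260, -12, -42, 85), (262, -10, -34, 78), (264, -12, -29, 76), (266, -11, -22, 71), (268, -5, -6, 56), (270, -10, -6, 58), (272, -13, -3, 58), (274, -16, 0, 57), (276, -11, 14, 45)]
262 [(252, 42, -5, 19), (254, 38, -3, 19), (256, 36, 2, 17), (258, -12, -50, 80), (260, -4, -33, 63), (262, -8, -31, 64), (264, -9, -25, 61), (266, -11, -22, 59), (268, -8, -10, 49), (270, -12, -9, 51), (272, -17, -8, 53), (274, -19, -4, 52), (276, -20, 2, 47), (278, 8, 48, 0)]
266 [(250, 38, -17, 17), (252, 35, -14, 17), (254, 31, -12, 18), (256, 28, -8, 17), (258, 3, -31, 47), (260, -3, -32, 50), (262, -8, -32, 53), (264, -8, -25, 49), (266, -11, -22, 48), (268, -6, -8, 35), (270, -12, -9, 40), (272, -18, -9, 43), (274, -19, -3, 39), (276, -19, 4, 33), (278, -11, 22, 17), (280, -16, 23, 19), (282, -7, 43, -1)]
270 [(250, 28, -29, 20), (252, 25, -26, 19), (254, 22, -22, 18), (256, 18, -20, 19), (258, 15, -17, 18), (260, -2, -31, 38), (262, -8, -32, 42), (264, -9, -26, 39), (266, -12, -23, 38), (268, -6, -8, 24), (270, -11, -8, 27), (272, -18, -10, 31), (274, -19, -4, 28), (276, -19, 3, 23), (278, -20, 10, 18), (280, -24, 12, 19), (282, -28, 14, 20)]
274 [(250, 29, -28, 7), (252, 23, -29, 11), (254, 17, -29, 14), (256, 12, -28, 16), (258, 7, -27, 18), (260, 4, -24, 18), (262, 0, -21, 18), (266, -7, -17, 19), (268, -9, -12, 17), (270, -14, -11, 19), (272, -17, -9, 19), (274, -21, -6, 18), (276, -23, -2, 17), (278, -27, 0, 18), (280, -31, 2, 19), (282, -35, 4, 19)]
cell face v [-9.3 -7.9 -1.3] 41
+finger [13.3 14.5 15.5 17.4 23.1] [-11.3  -4.2   7.6] 102
-finger [-33.9 -32.4 -29.4 -25.7 -21.8] [-11.9  -7.2   4.4] 31.51084662203396 100
```

Request:
play_rows --deltas '[[[0.0, 0.0, 0.0], 0], [[0.0, 0.0, 0.0], 0], [[0.0, 0.0, 0.0], 0], [[0.0, 0.0, 0.0], 0]]' --grip -1

```text
time: 12.9
tool_pos: [0.5443, -0.1442, -0.0017]
tool_rot: [0.0, 0.603, 0.798, 0.0]
contact_force: [0.0, -0.2, 1.5]
gripper_width: 0.134
```

Request:
play_rows --deltas '[[[0.0, 0.0, 0.0], 0], [[0.0, 0.0, 0.0], 0]]'

```text
time: 13.15
tool_pos: [0.5443, -0.1443, -0.0017]
tool_rot: [0.0, 0.603, 0.798, 0.0]
contact_force: [0.1, 0.8, 2.5]
gripper_width: 0.132
```

Request:
play_rows --deltas '[[[0.0, 0.0, 0.004], 0], [[0.0, 0.0, 0.01], 0], [[0.0, 0.0, 0.018], 0], [[0.0, 0.0, 0.03], 0], [[0.0, 0.0, 0.03], 0]]'

```text
time: 13.78
tool_pos: [0.5454, -0.1446, 0.03]
tool_rot: [0.002, 0.603, 0.798, 0.0]
contact_force: [1.0, 0.4, 0.5]
gripper_width: 0.133
```

```bash
python3 - <<'E'
from h import *
im,d=grab_frame("side"); np.savez("side12.npz",im=im,d=d); cv2.imwrite("pics/side12.png",cv2.resize(im[195:325,215:355],None,fx=5,fy=4.6,interpolation=cv2.INTER_CUBIC))
s=status.state(); print(s["tool_pos"],s["contact_force"],s["gripper_width"])
E
```

```text
[ 0.54476807 -0.14439693  0.02913498] [-0.60594     0.23322191 -0.44182585] 0.13545984990271903
```

View pics/side12.png

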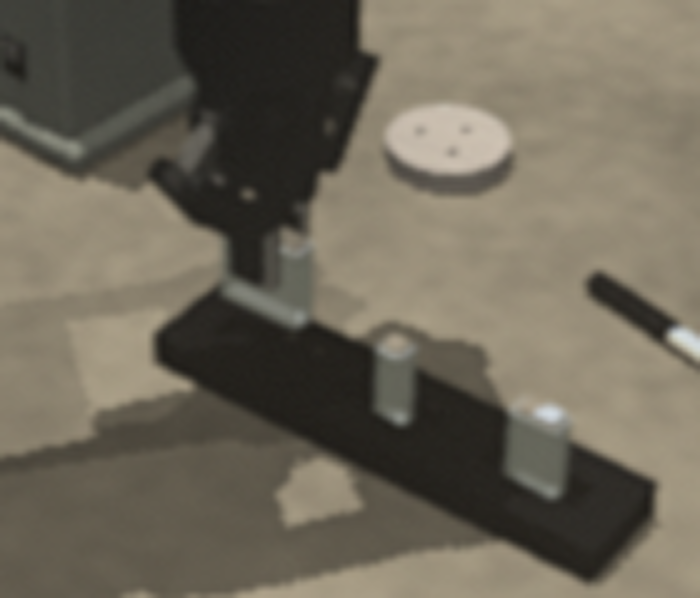

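The long cell is out of the rack, held by its frosted faces with both end windows free. I'll raise it and carry it over.

Request:
play_rows --deltas '[[[0.0, 0.0, 0.03], 0], [[0.0, 0.0, 0.07], 0], [[0.0, 0.0, 0.11], 0], [[0.0, 0.0, 0.15], 0], [[0.0, 0.0, 0.18], 0]]'

```text
time: 14.45
tool_pos: [0.5443, -0.1442, 0.2099]
tool_rot: [0.001, 0.603, 0.798, 0.0]
contact_force: [0.3, 0.2, 0.1]
gripper_width: 0.132
```

Request:
play_rows --deltas '[[[0.0, 0.03, 0.005], 0], [[0.0, 0.07, 0.005], -0.02], [[0.005, 0.115, 0.005], -0.04], [[0.015, 0.16, 0.005], -0.06], [[0.025, 0.205, 0.005], -0.08]]'

```text
time: 15.08
tool_pos: [0.5689, 0.0623, 0.2127]
tool_rot: [-0.0, 0.635, 0.773, -0.0]
contact_force: [0.8, -0.5, -0.7]
gripper_width: 0.132
```

Request:
play_rows --deltas '[[[0.01, 0.045, 0.0], 0], [[0.02, 0.09, 0.0], 0], [[0.026, 0.125, 0.0], 0], [[0.028, 0.15, 0.0], 0], [[0.028, 0.158, 0.0], 0]]'

```text
time: 15.7
tool_pos: [0.5967, 0.22, 0.2123]
tool_rot: [-0.0, 0.634, 0.773, -0.001]
contact_force: [-0.1, -0.6, -0.6]
gripper_width: 0.134
```

Request:
play_rows --deltas '[[[0.0, 0.0, 0.0], 0], [[0.0, 0.0, 0.0], 0], [[0.0, 0.0, 0.0], 0]]'

```text
time: 16.08
tool_pos: [0.5971, 0.218, 0.2131]
tool_rot: [0.0, 0.635, 0.773, -0.0]
contact_force: [-0.2, -0.7, -0.3]
gripper_width: 0.133
```

```bash
python3 - <<'E'
from h import *
im,d=grab_frame("side"); np.savez("side13.npz",im=im,d=d); cv2.imwrite("pics/side13.png",cv2.resize(im[60:240,120:300],None,fx=4,fy=3.3,interpolation=cv2.INTER_CUBIC))
im,d=grab_frame("top"); np.savez("top13.npz",im=im,d=d); cv2.imwrite("pics/top13.png",cv2.resize(im[130:290,60:300],None,fx=3.2,fy=3.2,interpolation=cv2.INTER_CUBIC))
s=status.state(); print(s["tool_pos"],s["tool_rot"],s["contact_force"],s["gripper_width"],s["time"])
E
```

```text
[0.59715723 0.21817552 0.21318338] [8.53792101e-05 6.34901852e-01 7.72592797e-01 2.11400084e-05] [-0.44251028 -0.24735416  0.45515875] 0.13184236300958083 16.175
```

View pics/side13.png

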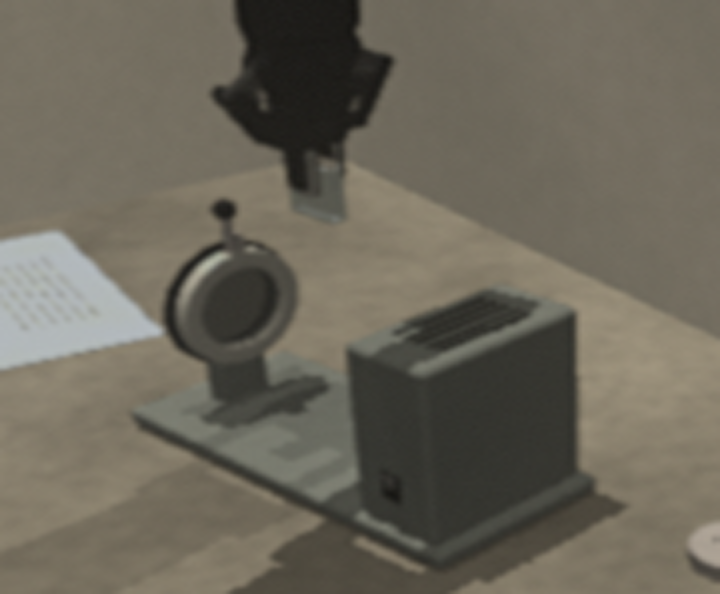

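View pics/top13.png

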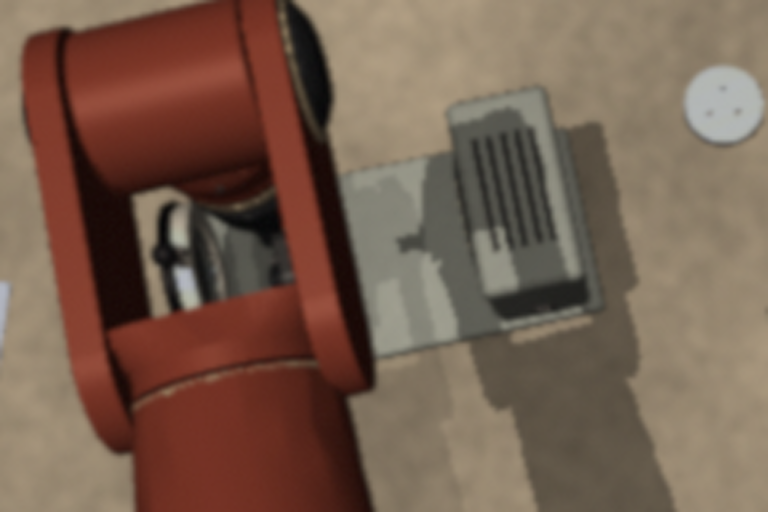

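```bash
cat > cellv.py <<'E'
from h import *
import sys
W=cloud("side",np.load(sys.argv[1])["d"]); rz=float(sys.argv[2])
a=np.radians(11.22); ex=np.array([np.cos(a),np.sin(a)]); ey=np.array([-np.sin(a),np.cos(a)]); o=np.array([.595,.2192])
X=(W[...,:2]-o)@ex*1000; Y=(W[...,:2]-o)@ey*1000; Z=W[...,2]*1000
k=(abs(X)<30)&(abs(Y)<35)&(Z>rz+8)&(Z<rz+62)
r,c=np.where(k); print("px",c.min(),c.max(),r.min(),r.max(),k.sum())
for rr in range(r.min(),r.max()+1,2):
    print(rr,[(cc,round(X[rr,cc]),round(Y[rr,cc]),round(Z[rr,cc]-rz)) for cc in range(c.min(),c.max()+1,1) if k[rr,cc]])
E
python3 cellv.py side13.npz 213
```

```text
px 190 206 105 127 276
105 [(199, 9, 3, 62), (205, 19, -9, 62)]
107 [(199, 6, 0, 58), (200, 5, -4, 59), (201, 7, -6, 59), (202, 7, -11, 60), (203, 9, -12, 60), (204, 11, -14, 60), (205, 19, -7, 56)]
109 [(191, -20, 1, 60), (192, -17, 0, 60), (193, -17, -4, 61), (194, -18, -9, 62), (195, -16, -10, 62), (196, -11, -8, 60), (197, -12, -14, 62), (198, -7, -11, 59), (199, -2, -9, 57), (200, -2, -13, 58), (201, 1, -13, 57), (202, 2, -16, 58), (203, 4, -18, 58), (204, 11, -13, 54), (205, 21, -5, 49)]
111 [(191, -19, 3, 54), (192, -18, 0, 54), (193, -19, -5, 56), (194, -19, -10, 57), (195, -14, -7, 55), (196, -13, -10, 56), (197, -13, -14, 57), (198, -9, -13, 55), (199, -7, -15, 55), (200, -7, -18, 56), (201, -4, -19, 55), (202, -3, -22, 56), (203, 0, -22, 55), (204, 5, -20, 53), (205, 17, -9, 46)]
113 [(191, -20, 2, 49), (192, -19, -1, 50), (193, -18, -4, 50), (194, -20, -10, 52), (195, -18, -11, 52), (196, -13, -10, 50), (197, -10, -10, 49), (198, -9, -12, 50), (199, -7, -13, 49), (200, -7, -18, 50), (201, -4, -19, 50), (202, -3, -21, 50), (203, -2, -24, 50), (204, 0, -24, 50), (205, 6, -2
[... 1060 characters left out ...]
7, 28), (202, -7, -23, 30), (203, -1, -19, 27), (204, -3, -25, 29), (205, 4, -22, 26)]
123 [(192, -6, 20, 12), (193, -5, 18, 12), (194, -5, 13, 14), (195, -7, 6, 17), (196, -6, 3, 17), (197, -6, -1, 18), (198, -7, -6, 20), (199, -6, -9, 20), (200, -7, -14, 22), (201, -6, -17, 23), (202, -5, -20, 23), (203, -4, -23, 24), (204, 0, -22, 22), (205, 2, -23, 21)]
125 [(196, -5, 5, 10), (197, -7, -2, 13), (198, -5, -2, 12), (199, -6, -8, 14), (200, -6, -12, 15), (201, -7, -17, 17), (202, -6, -20, 18), (203, -4, -22, 18), (204, -2, -23, 18), (205, 1, -24, 17), (206, 7, -20, 13)]
127 [(200, -7, -12, 10), (201, -6, -15, 11), (202, -6, -19, 12), (203, -4, -21, 12), (204, -1, -21, 11), (205, 5, -19, 8)]
```

```bash
python3 - <<'E'
from h import *
f=np.load("side13.npz"); cv2.imwrite("pics/side13full.png",f["im"])
W=cloud("side",f["d"])
a=np.radians(11.22); ex=np.array([np.cos(a),np.sin(a)]); ey=np.array([-np.sin(a),np.cos(a)]); o=np.array([.595,.2192])
X=(W[...,:2]-o)@ex*1000; Y=(W[...,:2]-o)@ey*1000; Z=W[...,2]*1000
for lo,hi in((-110,-80),(-80,-50),(-50,50),(50,75),(75,130)):
    k=(Y>lo)&(Y<hi)&(abs(X)<200)&(Z>220); print(lo,hi,k.sum(),np.sort(Z[k])[:5].round() if k.any() else "")
E
```

```text
-110 -80 0 
-80 -50 2190 [482. 483. 483. 483. 483.]
-50 50 3226 [221. 223. 223. 223. 223.]
50 75 0 
75 130 0
```

View pics/side13full.png

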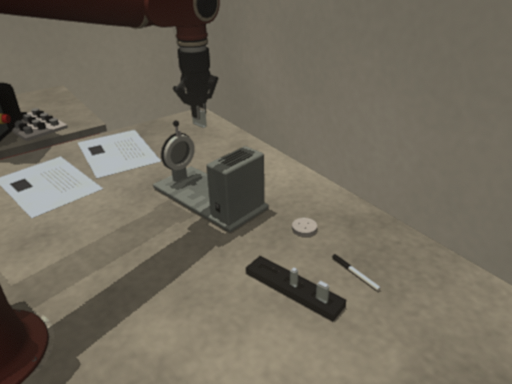

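The forearm and wrist sit at z ≥ 0.48 beyond the gripper, so they'll be clear by a wide margin. Descending into the gap.

Request:
play_rows --deltas '[[[0.0003, 0.001, -0.025], 0], [[0.0003, 0.001, -0.055], 0], [[0.0003, 0.001, -0.085], 0], [[0.0003, 0.001, -0.105], 0], [[0.0003, 0.001, -0.11], 0]]'

```text
time: 16.8
tool_pos: [0.5965, 0.2195, 0.1014]
tool_rot: [-0.001, 0.635, 0.773, -0.001]
contact_force: [-0.6, -0.3, -0.6]
gripper_width: 0.134
```

Request:
play_rows --deltas '[[[0.0, 0.0, -0.01], 0], [[0.0, 0.0, -0.02], 0], [[0.0, 0.0, -0.026], 0], [[0.0, 0.0, -0.027], 0], [[0.0, 0.0, -0.027], 0]]'

```text
time: 17.42
tool_pos: [0.5976, 0.22, 0.0763]
tool_rot: [0.0, 0.635, 0.773, 0.0]
contact_force: [0.6, 0.1, 0.1]
gripper_width: 0.14
```

Request:
play_rows --deltas '[[[0.0, 0.0, 0.0], 0], [[0.0, 0.0, 0.0], 0], [[0.0, 0.0, 0.0], 0]]'

```text
time: 17.8
tool_pos: [0.5975, 0.2199, 0.0763]
tool_rot: [0.0, 0.635, 0.773, 0.0]
contact_force: [0.2, 0.0, 0.4]
gripper_width: 0.131
```

```bash
python3 - <<'E'
from h import *
im,d=grab_frame("side"); np.savez("side14.npz",im=im,d=d); cv2.imwrite("pics/side14.png",cv2.resize(im[90:250,130:290],None,fx=4.5,fy=3.7,interpolation=cv2.INTER_CUBIC))
im,d=grab_frame("top"); np.savez("top14.npz",im=im,d=d); cv2.imwrite("pics/top14.png",cv2.resize(im[130:290,60:300],None,fx=3.2,fy=3.2,interpolation=cv2.INTER_CUBIC))
s=status.state(); print(s["tool_pos"],s["tool_rot"],s["contact_force"],s["gripper_width"],s["time"])
E
python3 cellv.py side14.npz 76
```

```text
[0.59740073 0.21988876 0.07618671] [5.25343632e-05 6.34520122e-01 7.72906339e-01 5.51388570e-05] [-0.62538009  0.97120559 -0.536214  ] 0.1336653049441116 17.9
px 195 209 153 173 189
153 [(202, 7, 7, 60)]
155 [(203, 4, -1, 58), (204, 4, -4, 59), (205, 5, -9, 61), (206, 9, -8, 59), (207, 9, -11, 59), (208, 18, -5, 54)]
157 [(195, -18, 6, 58), (196, -18, 2, 60), (197, -17, -1, 61), (199, -13, -4, 60), (200, -12, -7, 61), (202, -10, -13, 62), (203, -3, -9, 58), (204, -2, -11, 58), (205, -2, -16, 60), (206, 1, -16, 59), (207, 6, -14, 56), (208, 12, -12, 53), (209, 21, -5, 46)]
159 [(196, -19, 1, 54), (197, -18, -1, 55), (198, -17, -4, 55), (199, -16, -7, 56), (200, -13, -7, 55), (201, -12, -10, 56), (202, -10, -12, 55), (203, -8, -14, 55), (204, -7, -17, 56), (205, -4, -18, 55), (206, -2, -19, 55), (207, 1, -20, 54), (208, 4, -21, 53), (209, 18, -8, 43)]
161 [(196, -16, 6, 45), (197, -17, 1, 48), (198, -18, -5, 50), (199, -17, -7, 50), (200, -11, -4, 47), (201, -11, -9, 49), (202, -7, -7, 46), (203, -6, -11, 47), (204, -6, -15, 49), (205, -5, -17, 49), (206, 0, -17, 47), (207, -1, -21, 49
[... 259 characters left out ...]
23, 22), (197, -5, 19, 24), (198, -11, 6, 31), (199, -11, 2, 32), (200, -11, -3, 34), (201, -12, -8, 37), (202, -11, -12, 37), (203, -6, -9, 34), (204, -5, -13, 35), (205, -6, -18, 38)]
167 [(196, -6, 22, 16), (197, -6, 18, 18), (198, -7, 13, 20), (199, -5, 10, 20), (200, -5, 6, 22), (201, -6, 0, 25), (202, -4, -2, 25), (203, -6, -9, 28), (204, -3, -9, 27), (205, -6, -17, 31)]
169 [(197, -7, 17, 13), (198, -7, 13, 14), (199, -5, 11, 14), (200, -6, 6, 16), (201, -5, 3, 17), (202, -4, -1, 18), (203, -4, -5, 20), (204, -7, -13, 23), (205, -6, -17, 25)]
171 [(201, -8, 0, 13), (202, -6, -3, 13), (203, -2, -2, 12), (204, -5, -9, 15), (205, -6, -16, 18)]
173 [(205, -7, -15, 12), (206, -6, -19, 13)]
```

View pics/side14.png

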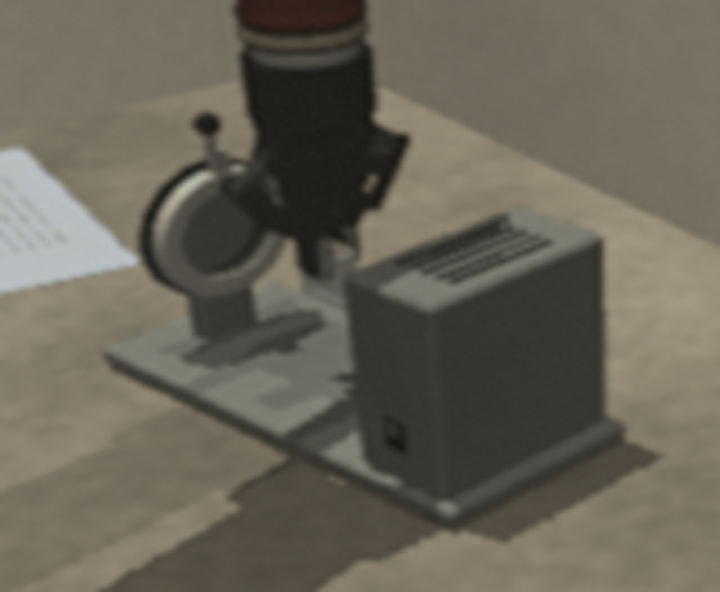

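View pics/top14.png

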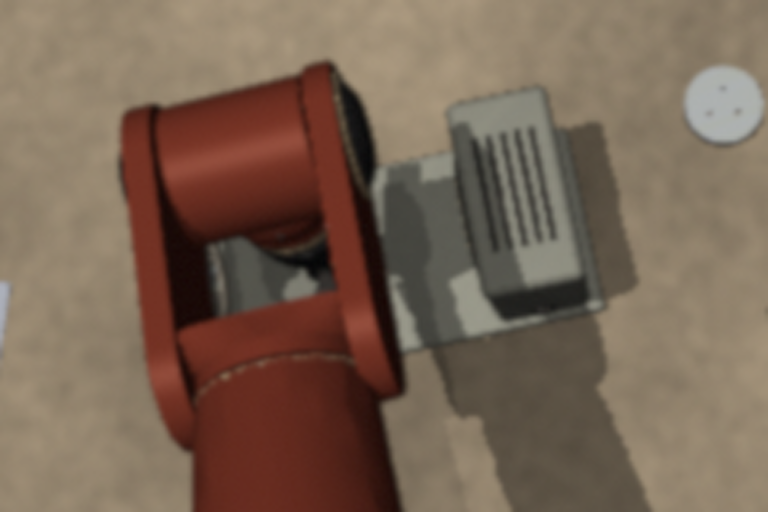

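The cell sits at the middle of the light path, the handle is still upright, forces are at noise level and nothing else is touched. Handing in.

```bash
python3 - <<'E'
from h import *
s=status.state(); print(s["joint_vel"].round(4),s["gripper_width"],s["contact_force"])
print(ticket.job_done())
E
```

```text
[ 0.0004  0.0014  0.0015  0.0014  0.0013 -0.0004] 0.1336653049441116 [-0.62538009  0.97120559 -0.536214  ]
the job is handed in; nothing more can be done
None
```

The job is handed in at about 18 s: the analyser handle is up against its stop and the arm is holding the long cell in the middle of the light path.

- **Analyser:** I pushed the ball up along its arc with the shut fingers. At the end the force rose to 9 N while the tool no longer moved. Afterwards both cameras put the ball at x ≈ 0 (the side camera about 2 mm off) and z ≈ 200 mm.
- **Long cell:** I gripped it by the frosted sides about midway along its length and lifted it straight out. I carried it about 50 mm above the lamp house and lowered it into the gap.
- **Last checks on the cell:** Its centre is within about 1 mm of the optical axis and 1–2 mm of mid-gap. Its glass middle is at about 110 mm, worked out from the lift height. It is turned to within about 0.1° of the light direction. The arm was still, the contact force was at noise level, and the grip was holding.
- **Other things:** The other two cells, the marker and the steel block looked unmoved in the side picture taken before the final descent. I did not measure them again after that.

Some readings disagreed:
- **Finger ends:** They sit about 32 mm above where the reported TCP puts them, seen in the side camera and confirmed by a contact-free pass over the ball. I worked with that offset.
- **Cameras:** The two differ by about 3–6 mm in x. The position at which the handle met its stop agreed with the top camera to within 1 mm, so I trusted that one.
- **Final position:** The top view of the cell was blocked by the arm, so the final position rests on the side camera and the robot's own readings.

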